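Wake the model scanner and hold the lower-jaw model up to its lens

ROBOT

A 7-joint arm with a two-finger parallel gripper is mounted at the origin on the work surface. World frame = base frame: x ahead of the robot, y to its left, z up, the work surface at z = 0. Lengths are in m, angles in rad, forces in N, time in s.
With the tool pointing down it reaches from about 0.425 to 0.925 m from the base axis. Payload 6.8 kg.
Tool frame: the origin (TCP) lies midway between the tips of the shut fingers; the grasp point (between the pads) lies 19 mm behind it (bot.grasp_offset is the distance from the TCP to the grasp point, in m); z points along the fingers, x is the direction in which the jaws open and shut, and the axes are right-handed (so a half turn about z gives the same grasp; the last joint's range is limited). The gripper opens to 85 mm and grips with 20 to 120 N. Pads are 22 mm wide; open, the fingers measure 114 mm over their backs; the gripper's body (76 mm by 85 mm) begins 54 mm behind the grasp point. The pads swing forward as they close: fully open they stand 13 mm farther back than shut.
Start: joints at [1.193, 0.477, 0.022, 1.555, -0.011, 1.109, -0.083], TCP at [0.18, -0.651, 0.201] pointing down, gripper open.
Joint ranges: [-2.96, 2.96], [-0.34, 2.1], [-1.41, 1.46], [0.24, 2.44], [-1.37, 4.51], [0.17, 1.92], [-2.96, 2.96]. Speed limits (rad/s): [2.39, 2.39, 3.14, 3.14, 3.14, 3.14, 3.14].

INTERFACE

Orientations are given as a unit quaternion [w, x, y, z].
In Python, from station import bot, imaging gives the robot as it stands. The module is installed in compiled form; this text tells all that it offers.
- The arm moves only by the tool apply_moves, never from a script. Its argument "increments" is a list of rows, each a list of 7 numbers: the shift along the tool's x, y, z in mm, then the turn, a rotation vector about the tool's x, y, z in degrees, then the closure, from -1 (fully open) to 1 (shut). In form: [[dx, dy, dz, rx, ry, rz, grip], ...]. A call has exactly 8 rows; each row shifts and turns the pose as measured when the row begins, along the tool's axes as they then stand; what a row does not reach is not made up. A row lasts 1/8 s, in which the tool goes at most 62.5 mm and 10.7 degrees, less where a joint would pass 70% of its speed; a pose out of reach is approached as far as the arm can. A call with a gripper value outside its range is refused whole. The fingers move at their own pace and stop on an object; "grip_force" is the grip in N (left out, the last holds). Time passes only in rows, so rows that do not move let the fingers close, or fill a call up. It gives the time, the measured TCP pose, the force and the opening at its end, in the units of the state.
- bot.get_obs(): the state, without advancing time (a new reading comes with each control period).
- imaging.read_camera(name): name is "scene" or "top" or "wrist"; returns the picture (400x640x3 uint8, red, green, blue); there is no depth.
- imaging.get_calibration(name): a dict with "K" (3x3 intrinsics, pixels), "extrinsics" (4x4, takes a point from camera to world coordinates). Camera axes: x right, y down, z forward; pixel columns grow to the right and rows downward; lengths in m; the calibration is good to about 2 mm. A picture is of the moment at which its call begins: read the wrist's pose just before it. get_calibration takes no time and is no camera call; for the wrist camera it gives the pose at the moment of the call.
- bot.hand_in(): hands the job in, once; it reports no verdict.
The state is a dict: "t": time; "q": joint angles; "joint_vel": joint speeds; "joint_torque": joint torques, N m; "eef_pos": TCP position; "tool_rot": TCP orientation; "contact_force": force on the tool from outside, world axes, zero at the start; "torque": the same for the moment, N m; "gripper_width": opening from 0.0 (shut) to 1.0 (fully open).
Only numpy, scipy, OpenCV 4.12 (cv2) and the standard library are available. Lean on these libraries where they do the work, as an engineer would, in place of code of your own. Each camera call takes 0.05 s, during which the arm holds its last target.

TASK

Press the scanner's big round key fully down, then the small key at the far end of the same console from it (not the small key in the middle), one at a time. Then pick up the open horseshoe lower-jaw model and hold it still in the air in front of the scanner lens: front teeth pointing squarely into the tilted lens, their middle 150 mm straight out from the glass on its line of sight, chewing side up. Leave the other two models where they stand, and finish while still holding the model there in the gripper.

Things in the scene. Friction and masses are not known exactly. Their poses are not given: they have to be found in the camera images.
- key_big_top (a point): centre of the top of the big round white key (34 mm across) at the left end (+y) of the flat white console (100 x 180 x 22 mm, fixed; a black strip along its side away from the robot). Spring push button: 6 mm straight down, 5 N to bottom. z up, y along the console from the small keys to the big key; key tops about 44 mm above the table
- key_big (a joint): travel of the big key, m: 0 up, 0.006 fully down; counts as pressed beyond 0.0045
- key_end_top (a point): centre of the top face of the small round white key (20 mm across) at the right end of the console, 113 mm from the big key; same spring, travel and height
- key_end (a joint): travel of the small end key, m: 0 up, 0.006 fully down; counts as pressed beyond 0.0045
- key_mid (a joint): travel of the small key in the middle of the console (between the other two, 53 mm from the end key and 60 mm from the big key), m; not to be pressed
- lower_model: loose plaster lower-jaw model on the black mat: a horseshoe block, mat visible through its open middle. 54 mm long (x), 56 wide (y), 42 high, about 100 g. Origin: centre of the underside; x points to the front teeth, z up. Flat parallel side walls 56 mm apart (outside), 27 mm high, from x = -27 to +13 mm, fit to grip; the tooth row above is set inwards
- lower_front (a point): point on the lower-jaw model at the middle of its front teeth: 26 mm ahead of the origin along x, 36 mm above the underside; axes as the model's
- lower_heel (a point): point on the lower-jaw model's middle line at the open heel end, 27 mm behind the origin, 36 mm above the underside
- upper_model: upper-jaw plaster model, same outline and height, but solid in the middle (filled palate); stands on the mat, to be left alone. Origin: centre of the underside
- half_model: half-jaw plaster model, one side only (about 28 mm wide, 54 long, 42 high), stands on the mat, to be left alone. Origin: underside, 28 mm inwards from its flat outer side wall
- mat: thin black rubber work mat, 200 x 440 x 4 mm, fixed; the three models stand on it in a row along y, about 140 mm apart, in any order. Origin: centre of its underside; x away from the robot
- focus (a point): empty point in the air 150 mm straight out from the lens glass (centre front of the white scanner head, 85 x 130 x 85 mm, on a column; its height and heading differ each time; it looks 20 degrees downward): the middle of the front teeth belongs here. -x: the way the lens looks; y level; z the head's up. Model well presented: its x, y, z point the same ways as these
There are look-alikes about, which are no part of the job. Leave any blue or orange look-alike of the lower_model alone.

How it is judged:
On the way, in this order (a step that is already met when the one before it is completed fails the run):
1. the big key is pressed fully down (value of joint key_big above 0.0045 m), for 0.05 s.
2. then the small end key is pressed fully down (value of joint key_end above 0.0045 m), for 0.05 s.
3. then the lower-jaw model is lifted clear (height (world z) of lower_model above 0.05 m), for 0.2 s.
At the end, for the whole second after the job is handed in: Gripper holds the lower model still in the air (over 100 mm up, under 30 mm/s, grip over 1 N), mat not touched; middle of its front teeth within 20 mm of the focus point, axes within 0.2 rad of the lens axes, front teeth towards the lens, chewing side up (distance between lower_front and focus below 0.02 m and angle between the x axis of lower_model and the x axis of focus, either way round below 0.2 rad and angle between the z axis of lower_model and the z axis of focus, either way round below 0.2 rad and angle between lower_model's own z axis and vertical below 0.8 rad and x of lower_heel in the frame of focus below -0.02 m and height (world z) of lower_model above 0.1 m and linear speed of lower_model below 0.03 m/s and contact force between lower_model and the fingers above 1 N and contact force between lower_model and mat below 0.2 N); the arm keeps its last pose, push and grip.
It fails at once if the middle key is pressed (value of joint key_mid above 0.004 m).
It fails at once if two keys are down at once (value of joint each of key_big, key_end above 0.003 m).
It fails at once if the upper-jaw model is disturbed (distance of upper_model from where it was at the start of the episode above 0.025 m).
It fails at once if the half-jaw model is disturbed (distance of half_model from where it was at the start of the episode above 0.025 m).
It also fails if it takes over 48 s, if anything falls off the work surface, if the arm or the gripper's body presses on something with over 40 N, if the wrist force passes 120 N, or if a joint passes its speed limit or range.

## Working session

There is one attempt and no reset: what is moved stays moved. The work goes in short steps, Python scripts to look and compute and a tool call to move; the robot and the scene stay as the last step left them, time stands still between calls to the robot, and variables do not carry over. Pictures are saved under pics/ and viewed, and the job is handed in when it is done.

Besides the shell and the picture viewer there is one more tool, called after "Emit:" as name(argument=value, ...) on one line, values as JSON. apply_moves: Moves the arm, as the interface text tells. Its arguments: {"type":"object","properties":{"increments":{"type":"array","items":{"type":"array","items":{"type":"number"}}},"grip_force":{"type":"number"}},"required":["increments"]}

```bash
mkdir -p pics; cat > h.py <<'E'
import numpy as np, cv2
from station import bot, imaging
from scipy.spatial.transform import Rotation as R
def cal(n):
    c=imaging.get_calibration(n); return np.array(c["K"]),np.array(c["extrinsics"])
def ray(n,uv,c=None):
    K,E=c or cal(n); d=E[:3,:3]@np.linalg.solve(K,[uv[0],uv[1],1.]); return E[:3,3],d/np.linalg.norm(d)
def onz(n,uv,z,c=None):
    o,d=ray(n,uv,c); return o+d*(z-o[2])/d[2]
def proj(n,p,c=None):
    K,E=c or cal(n); q=K@(E[:3,:3].T@(np.array(p)-E[:3,3])); return q[:2]/q[2]
def tri(rays):
    A=np.zeros((3,3));b=np.zeros(3)
    for o,d in rays:
        M=np.eye(3)-np.outer(d,d);A+=M;b+=M@o
    p=np.linalg.solve(A,b); return p,[np.linalg.norm(np.cross(p-o,d)) for o,d in rays]
def tool():
    s=bot.get_obs(); q=np.array(s["tool_rot"]); return np.array(s["eef_pos"]),R.from_quat(q[[1,2,3,0]]),s
E
python3 - <<'E'
from h import *
for n in ["scene","top","wrist"]:
    im=imaging.read_camera(n); np.save(f"pics/{n}0.npy",im); cv2.imwrite(f"pics/{n}0.png",im[:,:,::-1])
    K,E=cal(n); print(n,K.round(1).tolist(),E.round(3).tolist())
s=bot.get_obs();print(s, bot.grasp_offset)
E
```

```text
scene [[430.2, 0.0, 320.4], [0.0, 430.2, 201.2], [0.0, 0.0, 1.0]] [[-0.164, 0.57, -0.805, 1.314], [0.986, 0.084, -0.141, 0.189], [-0.013, -0.817, -0.576, 0.708], [0.0, 0.0, 0.0, 1.0]]
top [[475.0, 0.0, 317.1], [0.0, 475.0, 203.0], [0.0, 0.0, 1.0]] [[0.015, -0.998, 0.063, 0.454], [-1.0, -0.015, -0.001, 0.021], [0.002, -0.063, -0.998, 1.249], [0.0, 0.0, 0.0, 1.0]]
wrist [[277.4, 0.0, 316.4], [0.0, 277.4, 202.0], [0.0, 0.0, 1.0]] [[0.267, -0.917, -0.296, 0.256], [-0.964, -0.255, -0.081, -0.63], [-0.002, 0.307, -0.952, 0.373], [0.0, 0.0, 0.0, 1.0]]
{'t': 0.15, 'q': array([ 1.19291838,  0.47760902,  0.022363  ,  1.55617438, -0.01152719,
        1.1092914 , -0.08310676]), 'joint_vel': array([-0.00154798, -0.00302547,  0.00012964, -0.0045308 , -0.00064228,
       -0.00010659,  0.00069057]), 'joint_torque': array([ 2.63308015e-03, -5.96926618e+01,  1.61028631e+00, -2.81488699e+01,
        1.26924890e-02,  6.64486855e-03,  3.40237875e-05]), 'eef_pos': array([ 0.17976581, -0.65013315,  0.20067129]), 'tool_rot': array([-3.78796900e-04,  7.95770786e-01, -6.05597555e-01, -5.61222614e-04]), 'contact_force': array([ 0.03975785, -0.53929792, -1.0329551 ]), 'torque': array([ 0.00613951, -0.00772193, -0.04198996]), 'gripper_width': 0.9998918390730788} 0.0187
```

View pics/top0.png

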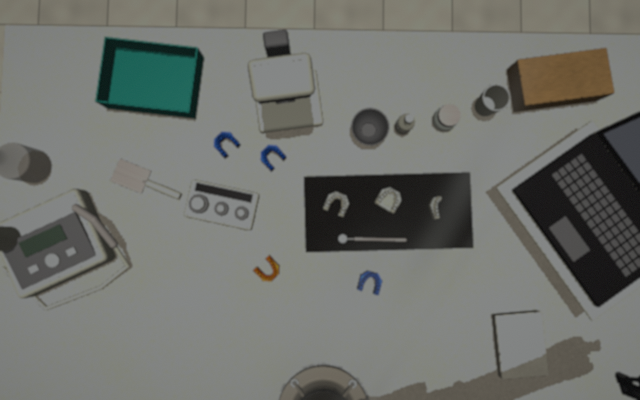

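View pics/scene0.png

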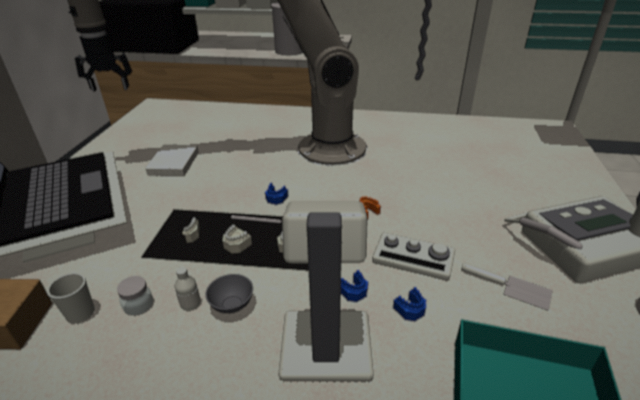

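View pics/wrist0.png

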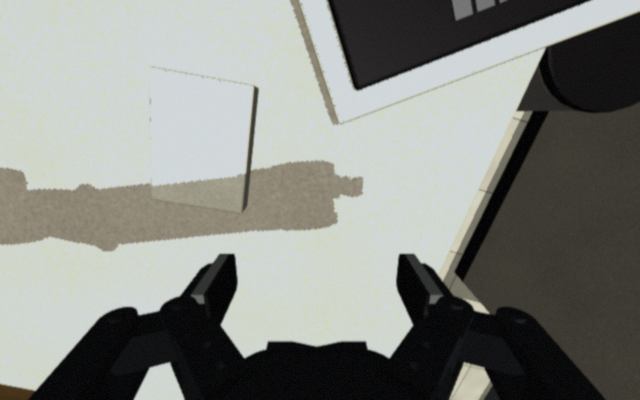

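Top view: white console at (222,205), with the big key (199,204), middle key (222,209) and end key (242,213). The mat holds an open plaster horseshoe (337,204), a solid upper model (388,200) and a half model (436,207). Things that could be mistaken for the lower model: blue horseshoes at (227,144), (273,157) and (370,282), an orange one at (267,268), and the solid upper at (388,200). By the description it is the white open one at (337,204). The grey device at left, around (50,250), also has buttons but isn't the console. I'll check with a close crop.

```bash
python3 - <<'E'
from h import *
t=np.load("pics/top0.npy")[:,:,::-1]
a=cv2.resize(t[175:240,175:275],(600,390),interpolation=cv2.INTER_CUBIC)
b=cv2.resize(t[180:250,300:450],(800,373),interpolation=cv2.INTER_CUBIC)
c=cv2.resize(t[20:140,235:335],(480,576),interpolation=cv2.INTER_CUBIC)
for n,i in zip("abc",(a,b,c)): cv2.imwrite(f"pics/crop_{n}.png",i)
for n,uv in dict(big=(199,204),mid=(222,209),end=(242,213)).items(): print(n,onz("top",uv,.044))
print(onz("top",(337,204),.04),onz("top",(388,200),.04),onz("top",(436,207),.04))
print([onz("top",p,.004) for p in [(304,178),(470,172),(473,247),(306,251)]])
E
```

```text
big [0.52359274 0.32061778 0.044     ]
mid [0.51173385 0.26187044 0.044     ]
end [0.50231613 0.21086393 0.044     ]
[ 0.52897304 -0.0300936   0.04      ] [ 0.54110342 -0.16010204  0.04      ] [ 0.52500552 -0.282594    0.04      ]
[array([0.59855954, 0.05612768, 0.004     ]), array([ 0.62092168, -0.38150086,  0.004     ]), array([ 0.42388896, -0.38817898,  0.004     ]), array([0.40717146, 0.0477904 , 0.004     ])]
```

View pics/crop_a.png

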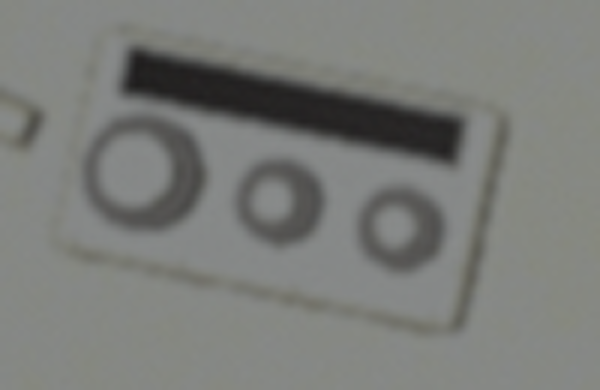

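View pics/crop_b.png

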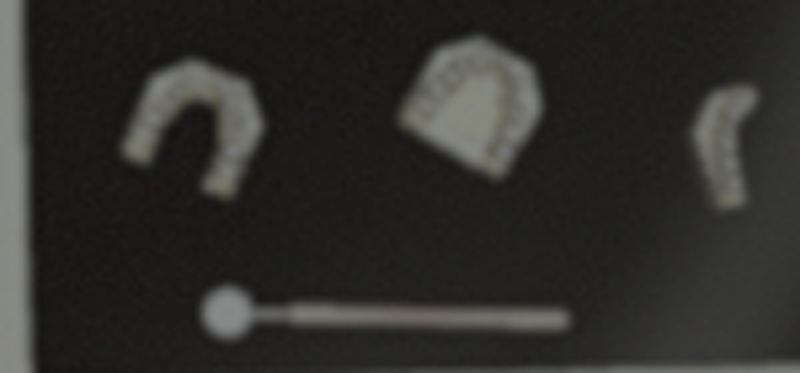

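View pics/crop_c.png

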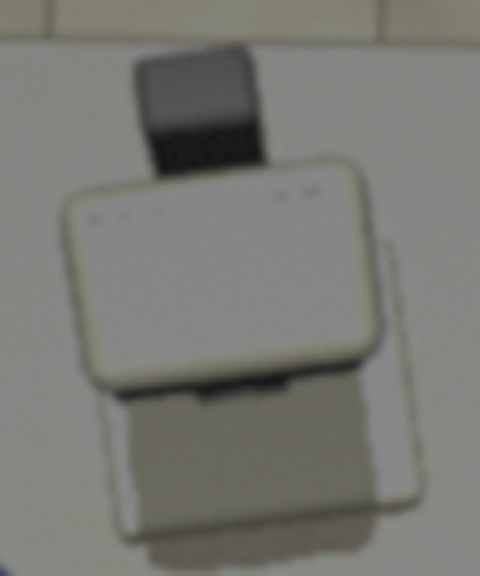

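The crops confirm the choice: the open horseshoe lower model is at about (336,204), front teeth towards image-up, and the key tops are at about (198,204), (220,208) and (240.5,212). Next I'll move towards the console with the fingers shut.

```bash
cat >> h.py <<'E'
def yawR(a,tilt=0):
    """tool down; jaw axis x at world angle a(deg)"""
    a=np.radians(a); x=np.array([np.cos(a),np.sin(a),0]); z=np.array([0,0,-1.]); return R.from_matrix(np.c_[x,np.cross(z,x),z])
def plan(p,Rt,n,g,p0=None,R0=None):
    """rows from the current pose to p,Rt in n equal steps"""
    a,b,_=tool(); p0=a if p0 is None else np.array(p0); R0=b if R0 is None else R0
    rv=(R0.inv()*Rt).as_rotvec()
    print("angle",np.degrees(rv).round(1),"dist mm",(1000*(np.array(p)-p0)).round(1))
    for i in range(n):
        Ri=R0*R.from_rotvec(rv*i/n)
        d=Ri.inv().apply((np.array(p)-p0)/n)*1000
        print([*d.round(1).tolist(),*np.degrees(rv/n).round(2).tolist(),g])
E
python3 - <<'E'
from h import *
for v in dict(b=(197.7,204),e=(240.5,212.2),m=(220.3,207.8)).values(): print(onz("top",v,.044))
p,r,s=tool(); print(np.degrees(np.arctan2(*r.as_matrix()[[1,0],0])))
A=[.58,-.15,.26]; plan(A,yawR(-60),12,1)
print(); plan([.50,.26,.24],yawR(-80),8,1,A,yawR(-60))
E
```

```text
[0.52354441 0.32391843 0.044     ]
[0.50429165 0.21471922 0.044     ]
[0.51472052 0.26626824 0.044     ]
-74.54373043798701
angle [ -0.    0.1 -14.5] dist mm [400.2 500.1  59.3]
[-31.3, -43.3, -4.9, -0.0, 0.01, -1.21, 1]
[-30.4, -43.9, -4.9, -0.0, 0.01, -1.21, 1]
[-29.4, -44.5, -4.9, -0.0, 0.01, -1.21, 1]
[-28.5, -45.2, -4.9, -0.0, 0.01, -1.21, 1]
[-27.5, -45.7, -4.9, -0.0, 0.01, -1.21, 1]
[-26.5, -46.3, -4.9, -0.0, 0.01, -1.21, 1]
[-25.6, -46.9, -4.9, -0.0, 0.01, -1.21, 1]
[-24.6, -47.4, -4.9, -0.0, 0.01, -1.21, 1]
[-23.6, -47.9, -4.9, -0.0, 0.01, -1.21, 1]
[-22.5, -48.4, -4.9, -0.0, 0.01, -1.21, 1]
[-21.5, -48.9, -4.9, -0.0, 0.01, -1.21, 1]
[-20.5, -49.3, -4.9, -0.0, 0.01, -1.21, 1]

angle [ 0.  0. 20.] dist mm [-80. 410. -20.]
[-49.4, -17.0, 2.5, 0.0, 0.0, 2.5, 1]
[-50.1, -14.8, 2.5, 0.0, 0.0, 2.5, 1]
[-50.7, -12.6, 2.5, 0.0, 0.0, 2.5, 1]
[-51.2, -10.4, 2.5, 0.0, 0.0, 2.5, 1]
[-51.6, -8.1, 2.5, 0.0, 0.0, 2.5, 1]
[-51.9, -5.9, 2.5, 0.0, 0.0, 2.5, 1]
[-52.1, -3.6, 2.5, 0.0, 0.0, 2.5, 1]
[-52.2, -1.3, 2.5, 0.0, 0.0, 2.5, 1]
```

Emit:
apply_moves(increments=[[-31, -43, -5, 0, 0, 0, 1], [-31, -43, -5, 0, 0, 0, 1], [-31, -43, -5, 0, 0, 0, 1], [-31, -43, -5, 0, 0, 0, 1], [-31, -43, -5, 0, 0, 0, 1], [-31, -43, -5, 0, 0, 0, 1], [-31, -43, -5, 0, 0, 0, 1], [-31, -43, -5, 0, 0, 0, 1]], grip_force=40)

```text
t: 1.15
eef_pos: [0.4488, -0.3131, 0.2388]
tool_rot: [0.0, 0.793, -0.609, -0.003]
contact_force: [0.7, -1.1, -0.5]
gripper_width: 0.001
```

Emit:
apply_moves(increments=[[-56, -20, 0, 0, 0, 0, 1], [-56, -20, 0, 0, 0, 0, 1], [-56, -20, 0, 0, 0, 0, 1], [-56, -20, 0, 0, 0, 0, 1], [-56, -20, 0, 0, 0, 0, 1], [-56, -20, 0, 0, 0, 0, 1], [-56, -20, 0, 0, 0, 0, 1], [-56, -20, 0, 0, 0, 0, 1]])

```text
t: 2.15
eef_pos: [0.4894, 0.1752, 0.24]
tool_rot: [-0.0, 0.792, -0.61, -0.001]
contact_force: [1.2, -0.4, -0.9]
gripper_width: 0.003
```

```bash
python3 - <<'E'
from h import *
p,r,s=tool(); print(p,np.degrees(np.arctan2(*r.as_matrix()[[1,0],0])))
c=cal("wrist"); im=imaging.read_camera("wrist"); np.savez("pics/w1.npz",im=im,K=c[0],E=c[1]); cv2.imwrite("pics/w1.png",im[:,:,::-1])
for P in ([.5235,.324,.044],[.5043,.2147,.044],[.5147,.2663,.044]): print(proj("wrist",P,c))
E
```

```text
[0.48942263 0.17520378 0.23996851] -75.1771818492924
[209.86026876 118.51248287]
[290.13234907 155.2898267 ]
[253.21871618 137.27120274]
```

View pics/w1.png

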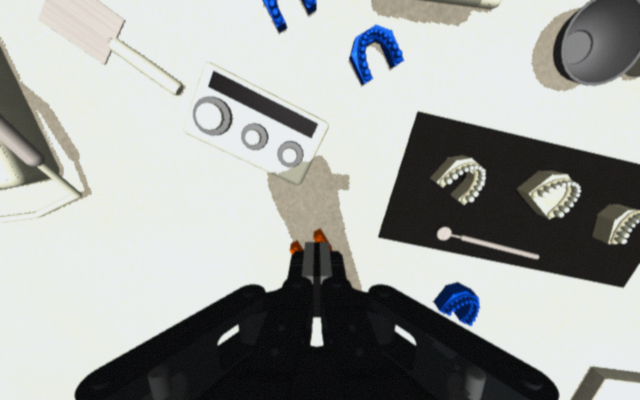

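The wrist view shows the console with the big key near (211,115), the middle key (254,136) and the end key (290,153). The scanner is not in view. I'll refine the key positions.

```bash
python3 - <<'E'
import numpy as np,cv2
im=np.load("pics/w1.npz")["im"][:,:,::-1]
cv2.imwrite("pics/w1c.png",cv2.resize(im[55:190,175:335],(800,675)[:2],interpolation=cv2.INTER_CUBIC)[:600])
E
```

```text
(no output)
```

View pics/w1c.png

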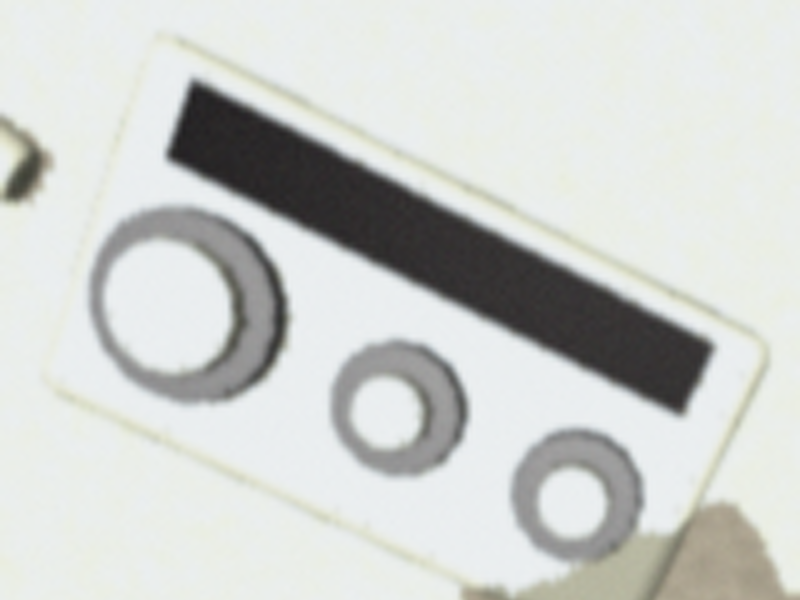

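```bash
python3 - <<'E'
from h import *
w=np.load("pics/w1.npz"); c=(w["K"],w["E"])
T=[(197.7,204),(220.3,207.8),(240.5,212.2)];W=[(208.2,116),(251.8,137.2),(289.4,154.8)]
P=[]
for t,v in zip(T,W):
    a,b=onz("top",t,.044),onz("wrist",v,.044,c); print(a,b,tri([ray("top",t),ray("wrist",v,c)])); P.append(b)
print([np.linalg.norm(P[i]-P[j]) for i,j in ((0,1),(1,2),(0,2))])
b=P[0]; _,r,_=tool(); plan([b[0],b[1],.07],r,4,1)
E
```

```text
[0.52354441 0.32391843 0.044     ] [0.52600176 0.32646977 0.044     ] (array([0.5247028 , 0.32643355, 0.03986423]), [np.float64(0.0016906898345238502), np.float64(0.001690689834523887)])
[0.51472052 0.26626824 0.044     ] [0.51431663 0.2680961  0.044     ] (array([0.51461974, 0.26680051, 0.04589412]), [np.float64(0.0008988661164275965), np.float64(0.0008988661164275117)])
[0.50429165 0.21471922 0.044     ] [0.50468014 0.21578316 0.044     ] (array([0.50427134, 0.21564098, 0.04045277]), [np.float64(0.0003878740814260798), np.float64(0.0003878740814259833)])
[np.float64(0.0595317331959313), np.float64(0.0531931014518089), np.float64(0.11272150331522461)]
angle [0. 0. 0.] dist mm [  37.6  141.  -170.6]
[-31.2, -18.3, 42.9, 0.0, 0.0, 0.0, 1]
[-31.2, -18.3, 42.9, 0.0, 0.0, 0.0, 1]
[-31.2, -18.3, 42.9, 0.0, 0.0, 0.0, 1]
[-31.2, -18.3, 42.9, 0.0, 0.0, 0.0, 1]
```

Emit:
apply_moves(increments=[[-31, -18, 40, 0, 0, 0, 1], [-31, -18, 40, 0, 0, 0, 1], [-31, -18, 40, 0, 0, 0, 1], [-31, -18, 40, 0, 0, 0, 1], [0, 0, 10, 0, 0, 0, 1], [0, 0, 14, 0, 0, 0, 1], [0, 0, 8, 0, 0, 0, 1], [0, 0, 0, 0, 0, 0, 1]])

```text
t: 3.2
eef_pos: [0.528, 0.3282, 0.0445]
tool_rot: [-0.004, 0.795, -0.606, -0.001]
contact_force: [0.5, -0.7, -0.9]
gripper_width: 0.0
```

```bash
python3 - <<'E'
from h import *
p,r,s=tool(); print(p,s["contact_force"])
plan([.526,.3265,.039],r,1,1)
E
```

```text
[0.52799846 0.32821766 0.04452875] [ 0.45229294 -0.68065947 -0.92221017]
angle [0. 0. 0.] dist mm [-2.  -1.7 -5.5]
[1.2, 2.4, 5.5, 0.0, 0.0, 0.0, 1]
```

Emit:
apply_moves(increments=[[1, 2, 3, 0, 0, 0, 1], [0, 0, 3, 0, 0, 0, 1], [0, 0, 2, 0, 0, 0, 1], [0, 0, 1, 0, 0, 0, 1], [0, 0, 0, 0, 0, 0, 1], [0, 0, 0, 0, 0, 0, 1], [0, 0, 0, 0, 0, 0, 1], [0, 0, 0, 0, 0, 0, 1]])

```text
t: 4.2
eef_pos: [0.528, 0.3265, 0.0375]
tool_rot: [-0.005, 0.795, -0.607, 0.0]
contact_force: [-0.0, -0.2, 0.7]
gripper_width: 0.002
```

Emit:
apply_moves(increments=[[0, 0, 2, 0, 0, 0, 1], [0, 0, 2, 0, 0, 0, 1], [0, 0, 0, 0, 0, 0, 1], [0, 0, 0, 0, 0, 0, 1], [0, 0, 0, 0, 0, 0, 1], [0, 0, 0, 0, 0, 0, 1], [0, 0, 0, 0, 0, 0, 1], [0, 0, 0, 0, 0, 0, 1]])

```text
t: 5.2
eef_pos: [0.528, 0.3265, 0.0332]
tool_rot: [-0.005, 0.795, -0.607, 0.0]
contact_force: [-0.0, -0.6, -0.2]
gripper_width: 0.001
```

```bash
python3 - <<'E'
from h import *
p,r,s=tool(); print(p,s["contact_force"],s["torque"],s["joint_torque"])
im=imaging.read_camera("wrist"); cv2.imwrite("pics/w2.png",im[:,:,::-1])
im=imaging.read_camera("scene"); cv2.imwrite("pics/s2.png",cv2.resize(im[150:300,360:520,::-1],(640,600),interpolation=cv2.INTER_CUBIC))
E
```

```text
[0.52801695 0.32652137 0.03321145] [-0.00286233 -0.61538112 -0.22623931] [ 0.00078612  0.0809983  -0.0049044 ] [-1.38527834e-03 -5.92670882e+01 -6.52154312e+00 -2.11261618e+01
  1.22692884e-02 -4.38952097e-02  1.87266676e-05]
```

View pics/w2.png

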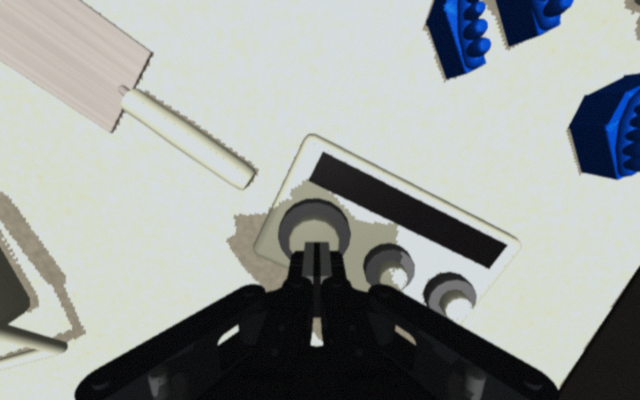

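View pics/s2.png

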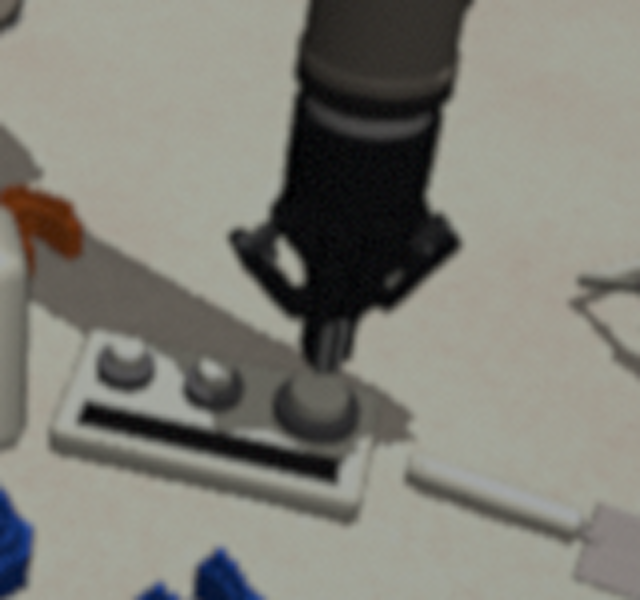

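```bash
python3 - <<'E'
from h import *
p,r,s=tool(); c=cal("wrist")
print(proj("wrist",p,c), proj("wrist",[.526,.3265,.038],c),proj("wrist",[.526,.3265,.044],c),proj("wrist",[.5143,.268,.044],c))
for n in("scene","top"):print(n,proj(n,p),proj(n,[.526,.3265,.044]),proj(n,[.5143,.268,.044]))
im=imaging.read_camera("wrist"); cv2.imwrite("pics/w3.png",cv2.resize(im[180:340,240:480,::-1],(800,533),interpolation=cv2.INTER_CUBIC))
E
```

```text
[315.36547167 234.18129774] [314.52721052 239.85873169] [314.4072855  243.86271679] [394.07725435 280.39879965]
scene [437.80031719 250.76371046] [438.41156888 246.68098951] [412.69822617 240.98612129]
top [197.78761571 202.50133689] [196.7132752  203.02051953] [219.6133893  207.95541381]
```

View pics/w3.png

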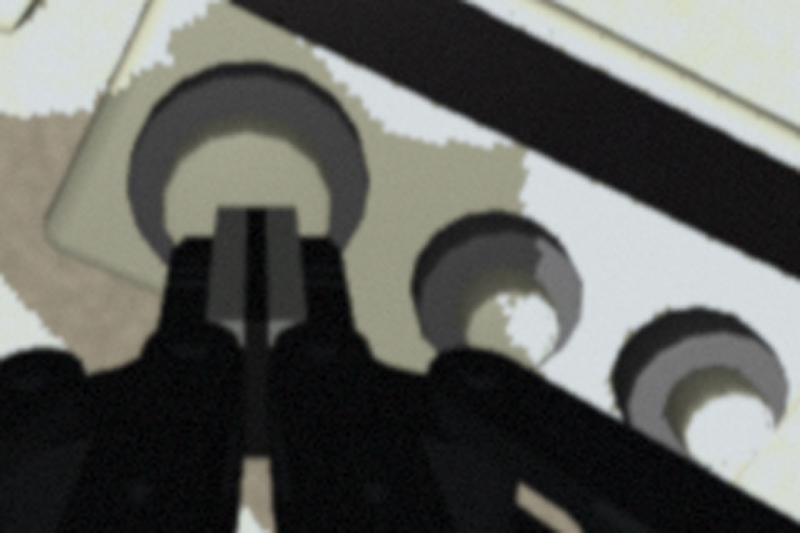

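The finger tips look higher than the reported TCP and the key looks still up, with no contact force. I'll keep going down in small steps until I feel contact.

Emit:
apply_moves(increments=[[0, 0, 2, 0, 0, 0, 1], [0, 0, 2, 0, 0, 0, 1], [0, 0, 2, 0, 0, 0, 1], [0, 0, 2, 0, 0, 0, 1], [0, 0, 0, 0, 0, 0, 1], [0, 0, 0, 0, 0, 0, 1], [0, 0, 0, 0, 0, 0, 1], [0, 0, 0, 0, 0, 0, 1]])

```text
t: 6.35
eef_pos: [0.528, 0.3265, 0.0245]
tool_rot: [-0.005, 0.795, -0.607, 0.0]
contact_force: [-0.0, 0.1, 0.8]
gripper_width: 0.004
```

```bash
python3 - <<'E'
from h import *
p,r,s=tool(); c=cal("wrist")
print(p,s["contact_force"],proj("wrist",p,c),proj("wrist",[.526,.3265,.044],c))
im=imaging.read_camera("wrist"); cv2.imwrite("pics/w4.png",cv2.resize(im[180:340,240:480,::-1],(800,533),interpolation=cv2.INTER_CUBIC))
im=imaging.read_camera("scene"); cv2.imwrite("pics/s4.png",cv2.resize(im[200:280,380:480,::-1],(750,600),interpolation=cv2.INTER_CUBIC))
E
```

```text
[0.52800733 0.32654242 0.02451172] [-0.04311422  0.05092434  0.81112623] [315.40164052 234.21435953] [314.29359895 250.16256771]
```

View pics/w4.png

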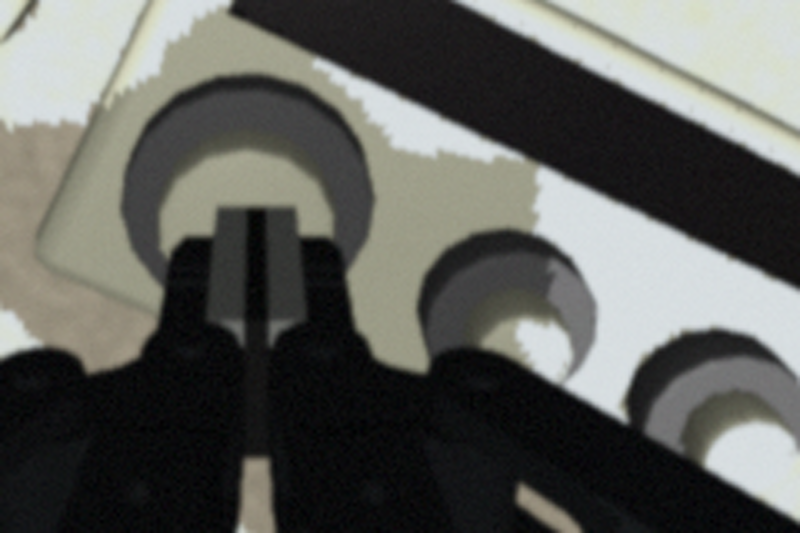

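View pics/s4.png

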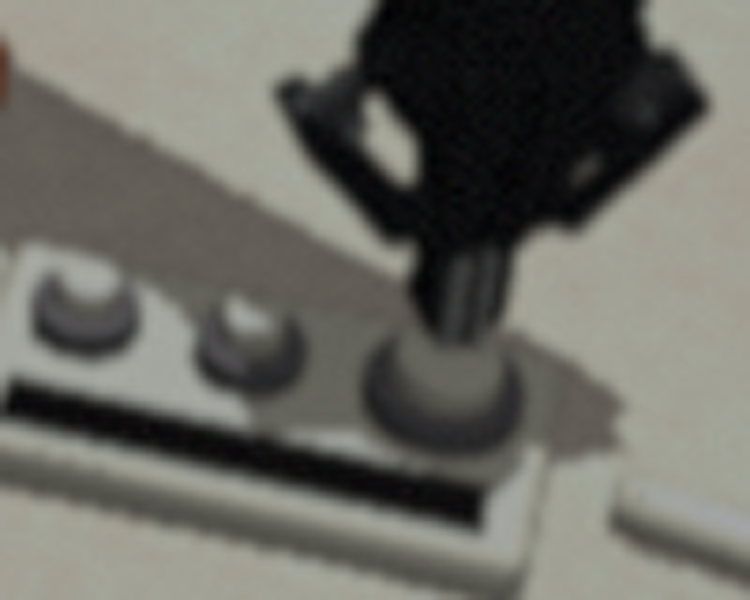

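```bash
python3 - <<'E'
from h import *
p,r,s=tool(); c=cal("wrist")
for dz in (0,-.01,-.015,-.02,-.025):
  for y in (-.011,0,.011): print(dz,y,[proj("wrist",p+r.apply([x,y,dz]),c).round(1).tolist() for x in(-.012,.012)],proj("scene",p+r.apply([0,y,dz])).round(1))
E
```

```text
0 -0.011 [[297.4, 219.1], [333.4, 219.1]] [438.8 256.7]
0 0 [[297.7, 234.2], [333.1, 234.2]] [437.3 253.5]
0 0.011 [[298.0, 248.8], [332.8, 248.8]] [435.8 250.5]
-0.01 -0.011 [[296.3, 224.9], [334.4, 224.9]] [439.4 253.5]
-0.01 0 [[296.7, 240.7], [334.0, 240.7]] [437.8 250.3]
-0.01 0.011 [[297.0, 256.0], [333.7, 256.0]] [436.3 247.2]
-0.015 -0.011 [[295.8, 228.0], [334.9, 228.0]] [439.7 251.8]
-0.015 0 [[296.1, 244.2], [334.5, 244.2]] [438.1 248.7]
-0.015 0.011 [[296.5, 259.8], [334.1, 259.8]] [436.6 245.6]
-0.02 -0.011 [[295.2, 231.3], [335.4, 231.3]] [440.  250.2]
-0.02 0 [[295.6, 247.9], [335.0, 247.9]] [438.4 247. ]
-0.02 0.011 [[296.0, 263.9], [334.6, 263.9]] [436.9 244. ]
-0.025 -0.011 [[294.5, 234.8], [335.9, 234.8]] [440.3 248.5]
-0.025 0 [[295.0, 251.8], [335.5, 251.9]] [438.7 245.4]
-0.025 0.011 [[295.4, 268.2], [335.1, 268.2]] [437.2 242.3]
```

Emit:
apply_moves(increments=[[0, 0, 2, 0, 0, 0, 1], [0, 0, 2, 0, 0, 0, 1], [0, 0, 2, 0, 0, 0, 1], [0, 0, 2, 0, 0, 0, 1], [0, 0, 0, 0, 0, 0, 1], [0, 0, 0, 0, 0, 0, 1], [0, 0, 0, 0, 0, 0, 1], [0, 0, 0, 0, 0, 0, 1]])

```text
t: 7.45
eef_pos: [0.5281, 0.3266, 0.0159]
tool_rot: [-0.005, 0.795, -0.607, 0.0]
contact_force: [-0.1, -0.0, -0.0]
gripper_width: -0.002
```

```bash
python3 - <<'E'
from h import *
p,r,s=tool(); c=cal("wrist")
print(p,s["contact_force"],s["torque"],s["joint_torque"].round(2))
im=imaging.read_camera("wrist"); cv2.imwrite("pics/w5.png",cv2.resize(im[180:340,240:480,::-1],(800,533),interpolation=cv2.INTER_CUBIC))
im=imaging.read_camera("scene"); cv2.imwrite("pics/s5.png",cv2.resize(im[200:280,380:480,::-1],(750,600),interpolation=cv2.INTER_CUBIC))
E
```

```text
[0.52805495 0.32661766 0.01587717] [-0.11709937 -0.00149447 -0.04703565] [-0.03401212  0.04959686 -0.01074016] [-0.000e+00 -5.994e+01 -6.520e+00 -2.040e+01  1.000e-02 -4.000e-02
 -0.000e+00]
```

View pics/w5.png

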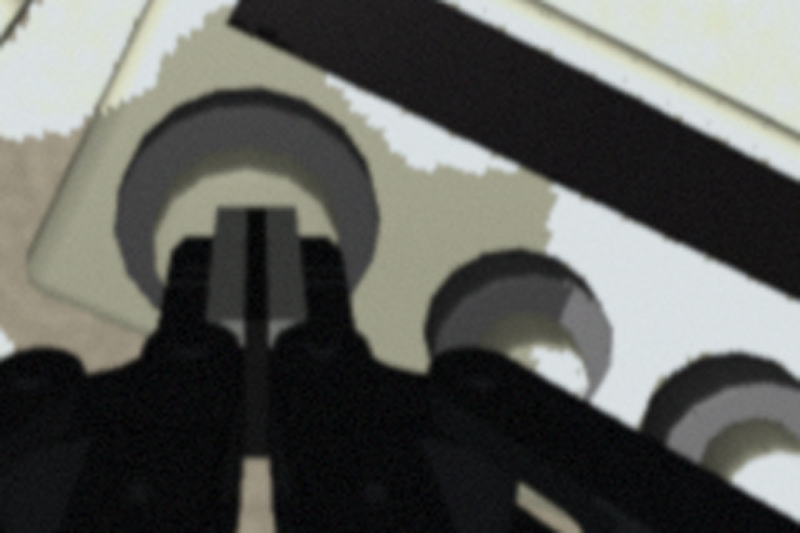

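View pics/s5.png

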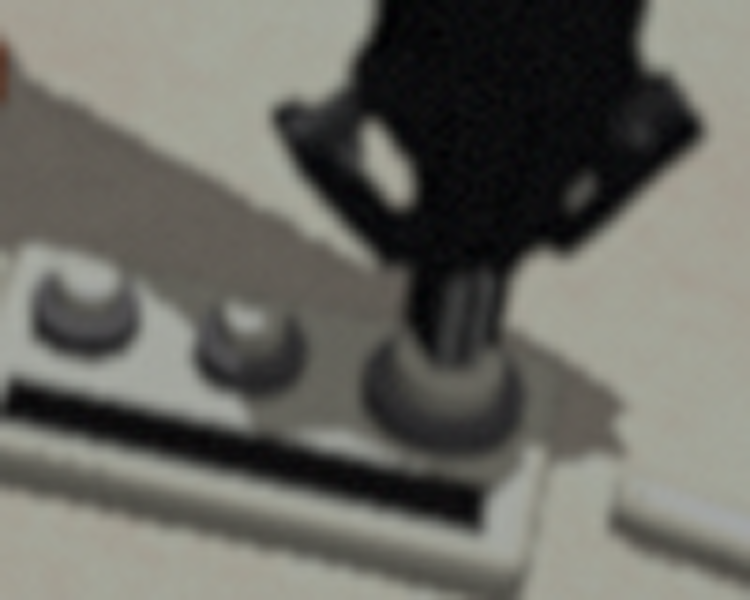

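Emit:
apply_moves(increments=[[0, 0, 2, 0, 0, 0, 1], [0, 0, 2, 0, 0, 0, 1], [0, 0, 2, 0, 0, 0, 1], [0, 0, 2, 0, 0, 0, 1], [0, 0, 2, 0, 0, 0, 1], [0, 0, 0, 0, 0, 0, 1], [0, 0, 0, 0, 0, 0, 1], [0, 0, 0, 0, 0, 0, 1]])

```text
t: 8.55
eef_pos: [0.5283, 0.3267, 0.0089]
tool_rot: [-0.005, 0.795, -0.607, 0.001]
contact_force: [-1.6, -1.0, 4.6]
gripper_width: 0.002
```

Emit:
apply_moves(increments=[[0, 0, 3, 0, 0, 0, 1], [0, 0, 3, 0, 0, 0, 1], [0, 0, 3, 0, 0, 0, 1], [0, 0, 3, 0, 0, 0, 1], [0, 0, 0, 0, 0, 0, 1], [0, 0, 0, 0, 0, 0, 1], [0, 0, 0, 0, 0, 0, 1], [0, 0, 0, 0, 0, 0, 1]])

```text
t: 9.55
eef_pos: [0.5284, 0.3266, 0.0088]
tool_rot: [-0.004, 0.795, -0.607, 0.004]
contact_force: [-0.4, -1.2, 4.1]
gripper_width: 0.001
```

```bash
python3 - <<'E'
from h import *
p,r,s=tool(); c=cal("wrist")
print(p,s["contact_force"],s["torque"],s["joint_torque"].round(2))
im=imaging.read_camera("wrist"); cv2.imwrite("pics/w6.png",cv2.resize(im[180:340,240:480,::-1],(800,533),interpolation=cv2.INTER_CUBIC))
im=imaging.read_camera("scene"); cv2.imwrite("pics/s6.png",cv2.resize(im[200:280,380:480,::-1],(750,600),interpolation=cv2.INTER_CUBIC))
E
```

```text
[0.52837437 0.32657019 0.00878992] [-0.41895481 -1.20182858  4.0804161 ] [-0.23028635  0.31012358  0.01984828] [ -0.14 -58.1   -6.1  -19.86   0.13  -0.53  -0.  ]
```

View pics/w6.png

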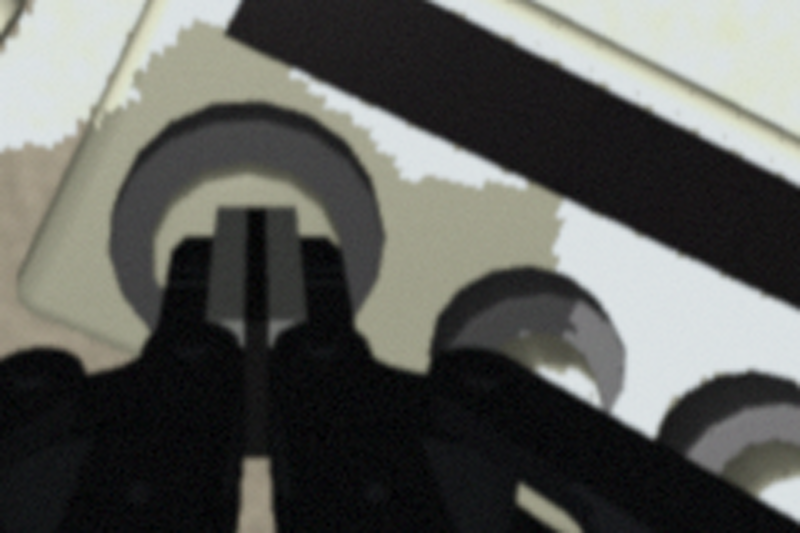

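View pics/s6.png

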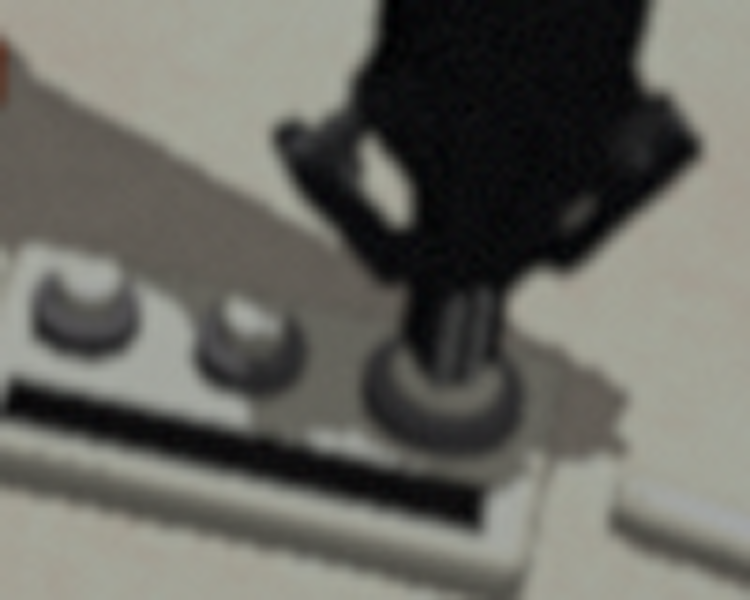

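Contact and bottoming came at TCP z = 0.0088. The real tips therefore stand about 29 mm behind the reported TCP, which agrees with both camera views. The scene crop shows the big key down. Next is the end key.

```bash
python3 - <<'E'
from h import *
p,r,s=tool(); print(np.degrees(np.arctan2(*r.as_matrix()[[1,0],0])))
plan([.5047,.2158,p[2]],yawR(-75.2),1,1)
E
```

```text
-74.77674934013969
angle [-0.6 -0.1  0.4] dist mm [ -23.7 -110.8    0. ]
[100.7, 51.9, -0.4, -0.64, -0.11, 0.42, 1]
```

Emit:
apply_moves(increments=[[0, 0, -20, 0, 0, 0, 1], [0, 0, -20, 0, 0, 0, 1], [34, 17, 0, 0, 0, 0, 1], [34, 17, 0, 0, 0, 0, 1], [33, 17, 0, 0, 0, 0, 1], [0, 0, 0, 0, 0, 0, 1], [0, 0, 15, 0, 0, 0, 1], [0, 0, 10, 0, 0, 0, 1]])

```text
t: 10.65
eef_pos: [0.5088, 0.217, 0.0314]
tool_rot: [-0.009, 0.795, -0.607, 0.006]
contact_force: [0.2, 0.0, -0.3]
gripper_width: 0.003
```

```bash
python3 - <<'E'
from h import *
p,r,s=tool(); c=cal("wrist")
print(p,s["contact_force"]);plan([.5047,.2158,.009],r,1,1)
im=imaging.read_camera("scene"); cv2.imwrite("pics/s7.png",cv2.resize(im[200:280,370:470,::-1],(750,600),interpolation=cv2.INTER_CUBIC))
E
```

```text
[0.50884295 0.21700153 0.03143115] [ 0.184547    0.04904193 -0.27068591]
angle [0. 0. 0.] dist mm [ -4.1  -1.2 -22.4]
[0.1, 4.8, 22.3, 0.0, 0.0, 0.0, 1]
```

View pics/s7.png

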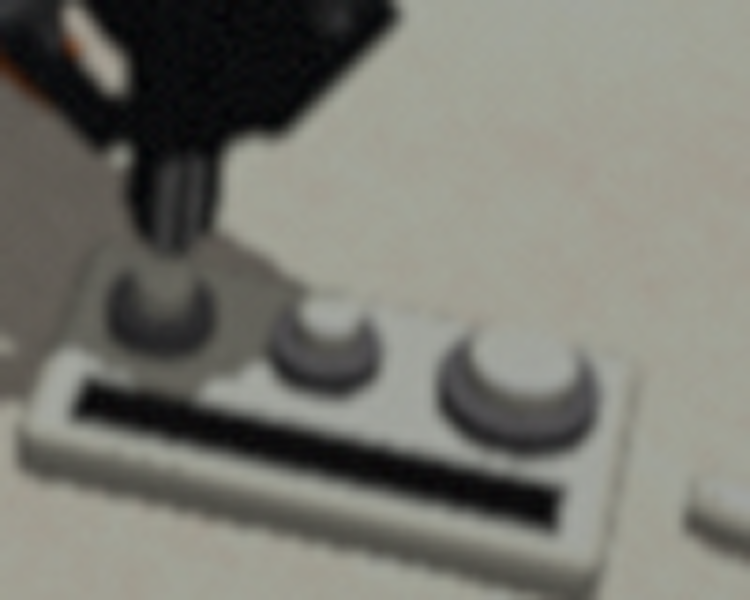

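The scene crop shows the tip just above the end key (crop 165,270). The big key is back up, white. I'll correct 4 mm in y and press.

Emit:
apply_moves(increments=[[0, 4, 8, 0, 0, 0, 1], [0, 0, 5, 0, 0, 0, 1], [0, 0, 3, 0, 0, 0, 1], [0, 0, 3, 0, 0, 0, 1], [0, 0, 3, 0, 0, 0, 1], [0, 0, 3, 0, 0, 0, 1], [0, 0, 3, 0, 0, 0, 1], [0, 0, 3, 0, 0, 0, 1]])

```text
t: 11.7
eef_pos: [0.5042, 0.2177, 0.0077]
tool_rot: [-0.007, 0.796, -0.606, 0.008]
contact_force: [-10.9, -6.8, 35.2]
gripper_width: -0.006
```

```bash
python3 - <<'E'
from h import *
p,r,s=tool(); c=cal("wrist")
print(p,s["contact_force"])
im=imaging.read_camera("scene"); cv2.imwrite("pics/s8.png",cv2.resize(im[200:280,370:470,::-1],(750,600),interpolation=cv2.INTER_CUBIC))
E
```

```text
[0.50421213 0.21769693 0.00766329] [-10.93619333  -6.84249051  35.24482015]
```

View pics/s8.png

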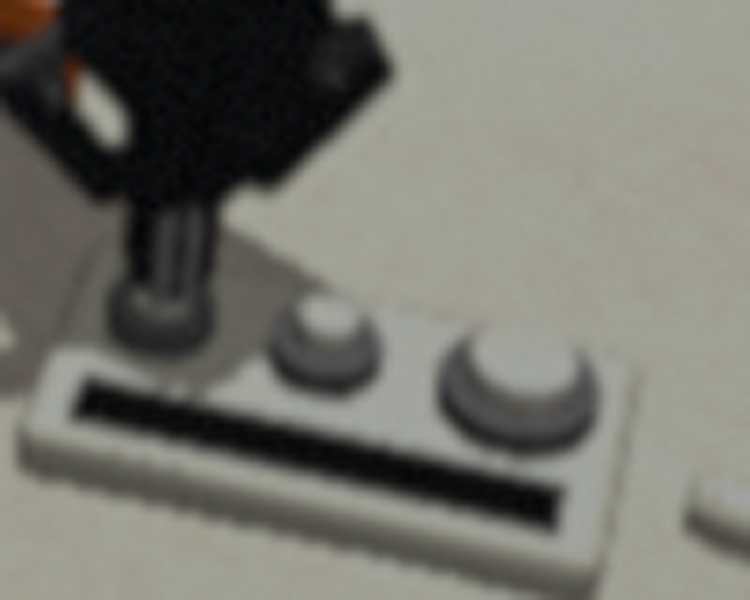

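The end key bottomed with about 36 N on the tip, and the crop shows it down with the middle key untouched. Next I'll lift, open the gripper and go to view the models.

```bash
python3 - <<'E'
from h import *
p,r,s=tool()
q=p+[0,0,.1]
plan([.50,.0,.22],yawR(-97),6,-1,q,r)
im=np.load("pics/scene0.npy")[:,:,::-1]; cv2.imwrite("pics/s0c.png",cv2.resize(im[190:390,265:385],(360,600),interpolation=cv2.INTER_CUBIC))
E
```

```text
angle [-1.2 -0.1 22.4] dist mm [  -4.2 -217.7  112.4]
[34.9, 10.0, -18.7, -0.2, -0.01, 3.74, -1]
[35.5, 7.7, -18.7, -0.2, -0.01, 3.74, -1]
[35.9, 5.5, -18.7, -0.2, -0.01, 3.74, -1]
[36.2, 3.2, -18.7, -0.2, -0.01, 3.74, -1]
[36.3, 0.9, -18.7, -0.2, -0.01, 3.74, -1]
[36.3, -1.4, -18.7, -0.2, -0.01, 3.74, -1]
```

View pics/s0c.png

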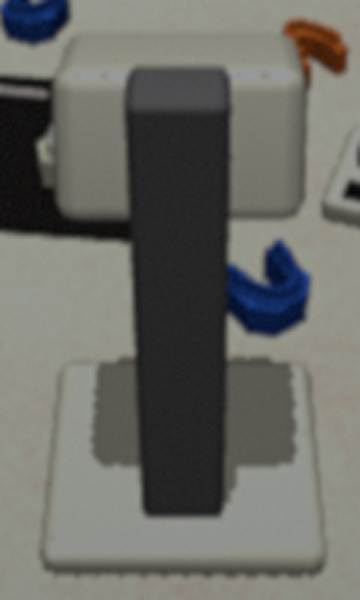

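Emit:
apply_moves(increments=[[0, 0, -50, 0, 0, 0, 1], [0, 0, -50, 0, 0, 0, 1], [35, 10, -19, 0, 0, 4, -1], [35, 8, -19, 0, 0, 4, -1], [36, 6, -19, 0, 0, 4, -1], [36, 3, -19, 0, 0, 4, -1], [36, 1, -19, 0, 0, 4, -1], [36, -1, -19, 0, 0, 4, -1]])

```text
t: 12.75
eef_pos: [0.4926, -0.0015, 0.2283]
tool_rot: [0.011, -0.65, 0.76, -0.007]
contact_force: [0.4, 0.2, 0.1]
gripper_width: 0.998
```

```bash
python3 - <<'E'
from h import *
p,r,s=tool(); print(p,np.degrees(np.arctan2(*r.as_matrix()[[1,0],0])),s["q"].round(2),s["gripper_width"])
c=cal("wrist"); im=imaging.read_camera("wrist"); np.savez("pics/w9.npz",im=im,K=c[0],E=c[1]); cv2.imwrite("pics/w9.png",im[:,:,::-1])
E
```

```text
[ 0.49264726 -0.00153716  0.22827651] -98.92743055823198 [ 0.24  0.16 -0.4   1.95  0.07  1.02 -1.92] 0.9981014138514793
```

View pics/w9.png

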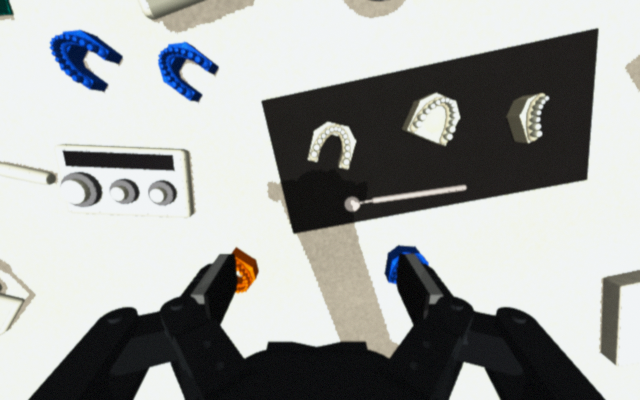

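The wrist view shows the open plaster horseshoe at (333,145), the solid upper at (433,118) and the half model at (527,118). Measuring the horseshoe next.

```bash
python3 - <<'E'
from h import *
w=np.load("pics/w9.npz"); im=w["im"]; c=(w["K"],w["E"]); print(c[1][:3,3])
x0,y0=290,105
cr=im[y0:y0+75,x0:x0+85]; cv2.imwrite("pics/w9c.png",cv2.resize(cr[:,:,::-1],(680,600),interpolation=cv2.INTER_CUBIC))
m=(cr.max(2)>110).astype(np.uint8); n,l,st,ce=cv2.connectedComponentsWithStats(m)
i=1+np.argmax(st[1:,4]);print(st[i],ce[i])
E
```

```text
[ 0.56582504 -0.0150629   0.40235207]
[  17   17   50   48 1120] [42.9125     36.95892857]
```

View pics/w9c.png

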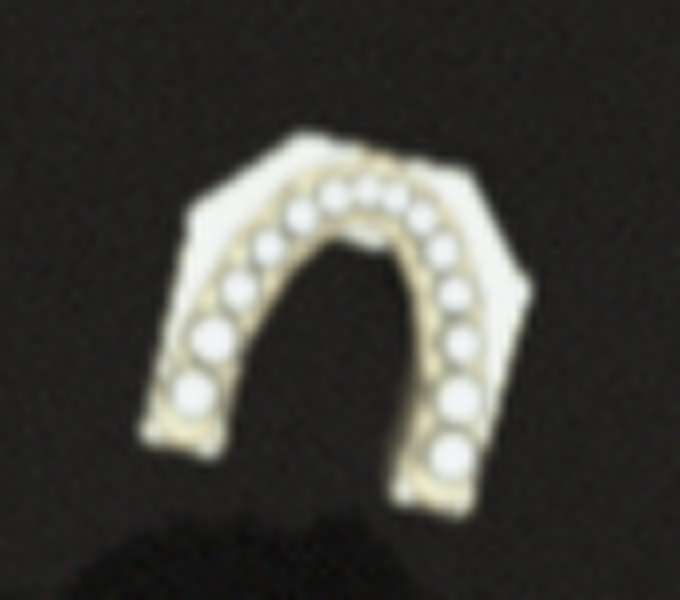

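```bash
cat > meas.py <<'E'
from h import *
w=np.load("pics/w9.npz"); c=(w["K"],w["E"])
f=lambda u,v,z: onz("wrist",(290+u/8,105+v/8),z,c)[:2]
SL,SR,HL,HR=f(190,208,.031),f(530,285,.031),f(142,435,.031),f(470,515,.031)
print("shoulders",SL,SR,np.linalg.norm(SL-SR),"heels",HL,HR,np.linalg.norm(HL-HR))
mx=(SL+SR)/2-(HL+HR)/2; print("len",np.linalg.norm(mx),"dir deg",np.degrees(np.arctan2(mx[1],mx[0])))
lat=SL-SR; print("lat dir-90",np.degrees(np.arctan2(lat[1],lat[0]))-90)
for a,b in((SL,HL),(SR,HR)): d=a-b; print("wall",np.degrees(np.arctan2(d[1],d[0])),np.linalg.norm(d))
F=f(370,190,.040); print("front tooth",F, "mid walls",(SL+SR+HL+HR)/4)
E
python3 meas.py
python3 - <<'E'
from h import *
t=np.load("pics/top0.npy"); 
for uv in [(337,204),(336,203)]: print(onz("top",uv,.03))
E
```

```text
shoulders [ 0.55345508 -0.00678809] [ 0.53281027 -0.05983287] 0.05692062294071028 heels [0.51841278 0.0069078 ] [ 0.49666125 -0.04551486] 0.056756188237856164
len 0.038252394552041276 dir deg -21.479713193578643
lat dir-90 -21.26578876450921
wall -21.347481519949635 0.03762366711038501
wall -21.607667704846502 0.03888131914760623
front tooth [ 0.55208985 -0.03549816] mid walls [ 0.52533485 -0.026307  ]
[ 0.52959345 -0.03052007  0.03      ]
[ 0.53213177 -0.02791826  0.03      ]
```

The measurements fit the spec: walls 57 mm apart and 38 mm long, heading -21.4°. I'll grasp at (0.527,-0.027) with the jaw axis at -111.4°.

```bash
python3 - <<'E'
from h import *
plan([.5270,-.0270,.06],yawR(-111.4),4,-1)
E
```

```text
angle [-1.6  0.5 11.9] dist mm [  33.4  -19.7 -170.5]
[3.7, -7.8, 42.9, -0.39, 0.12, 2.98, -1]
[3.2, -8.3, 42.8, -0.39, 0.12, 2.98, -1]
[2.7, -8.8, 42.8, -0.39, 0.12, 2.98, -1]
[2.1, -9.2, 42.7, -0.39, 0.12, 2.98, -1]
```

Emit:
apply_moves(increments=[[4, -8, 43, -0.4, 0, 3, -1], [3, -8, 43, -0.4, 0, 3, -1], [3, -9, 43, -0.4, 0, 3, -1], [2, -9, 43, -0.4, 0, 3, -1], [0, 0, 0, 0, 0, 0, -1], [0, 0, 0, 0, 0, 0, -1], [0, 0, 0, 0, 0, 0, -1], [0, 0, 0, 0, 0, 0, -1]])

```text
t: 13.8
eef_pos: [0.5337, -0.0281, 0.0612]
tool_rot: [0.009, -0.56, 0.828, -0.001]
contact_force: [0.6, 0.5, 0.2]
gripper_width: 0.996
```

```bash
python3 - <<'E'
from h import *
p,r,s=tool(); print(p,r.as_matrix().round(3).tolist())
plan([.5270,-.0270,-.027],yawR(-111.4),4,-1)
c=cal("wrist"); im=imaging.read_camera("wrist"); np.savez("pics/w10.npz",im=im,K=c[0],E=c[1]); cv2.imwrite("pics/w10.png",im[:,:,::-1])
o=np.array([.5318,-.0289]);d=np.array([np.cos(np.radians(-21.4)),np.sin(np.radians(-21.4))]);n=np.array([-d[1],d[0]])
for x,y in((13,28),(13,-28),(-27,28),(-27,-28)): print(proj("wrist",[*(o+x*d/1000+y*n/1000),.031],c).round(1))
E
```

```text
[ 0.53373279 -0.02812447  0.06124653] [[-0.372, -0.928, 0.016], [-0.928, 0.372, 0.008], [-0.013, -0.012, -1.0]]
angle [-0.7  0.8 -0.5] dist mm [ -6.7   1.1 -88.2]
[0.7, 1.9, 22.0, -0.18, 0.19, -0.11, -1]
[0.6, 1.9, 22.0, -0.18, 0.19, -0.11, -1]
[0.5, 1.8, 22.0, -0.18, 0.19, -0.11, -1]
[0.4, 1.7, 22.1, -0.18, 0.19, -0.11, -1]
[281.4 205.1]
[354.2 204.9]
[283.6 251.9]
[352.6 251.9]
```

View pics/w10.png

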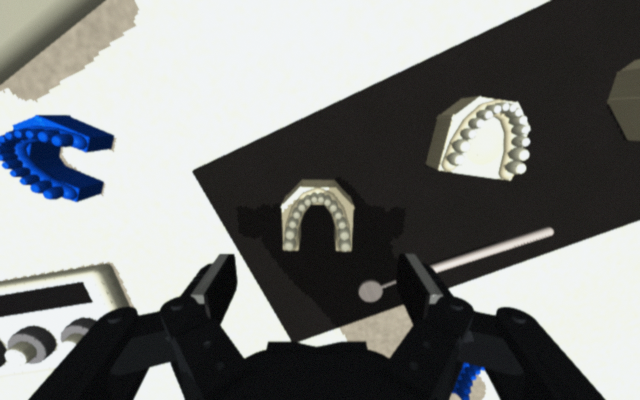

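The predicted wall corners match the image, with the model centred at column 318 between the fingers. Descending.

Emit:
apply_moves(increments=[[1, 2, 16, -0.2, 0.2, 0, -1], [1, 2, 16, -0.2, 0.2, 0, -1], [0, 2, 16, -0.2, 0.2, 0, -1], [0, 2, 14, -0.2, 0.2, 0, -1], [0, 0, 10, 0, 0, 0, -1], [0, 0, 8, 0, 0, 0, -1], [0, 0, 4, 0, 0, 0, -1], [0, 0, 0, 0, 0, 0, -1]])

```text
t: 14.85
eef_pos: [0.5252, -0.0265, -0.0291]
tool_rot: [-0.002, -0.56, 0.828, 0.001]
contact_force: [0.7, 0.5, 0.1]
gripper_width: 1.0
```

```bash
python3 - <<'E'
from h import *
p,r,s=tool(); print(p,s["contact_force"])
plan([.5270,-.0270,-.027],yawR(-111.4),1,-1)
im=imaging.read_camera("wrist"); cv2.imwrite("pics/w11.png",im[:,:,::-1])
im=imaging.read_camera("scene"); cv2.imwrite("pics/s11.png",cv2.resize(im[180:300,200:360,::-1],(800,600),interpolation=cv2.INTER_CUBIC))
E
```

```text
[ 0.52519489 -0.02652942 -0.02908944] [0.72100932 0.52774416 0.13256883]
angle [ 0.2 -0.1 -0.4] dist mm [ 1.8 -0.5  2.1]
[-0.2, -1.8, -2.1, 0.18, -0.12, -0.43, -1]
```

View pics/w11.png

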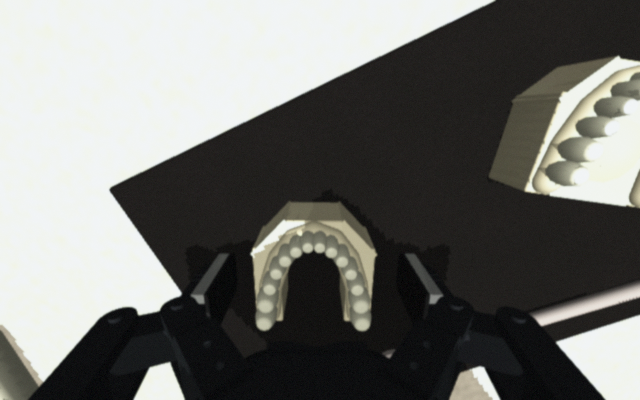

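View pics/s11.png

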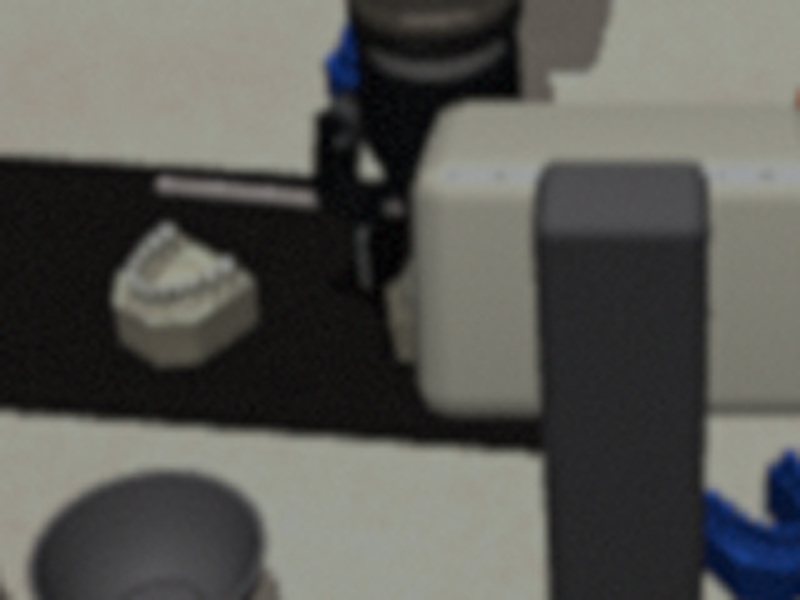

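The fingers stand on either side of the walls, clear of the neighbours. Closing.

Emit:
apply_moves(increments=[[0, -1, -2, 0, 0, 0, -1], [0, 0, 0, 0, 0, 0, 1], [0, 0, 0, 0, 0, 0, 1], [0, 0, 0, 0, 0, 0, 1], [0, 0, 0, 0, 0, 0, 1], [0, 0, 0, 0, 0, 0, 1], [0, 0, 0, 0, 0, 0, 1], [0, 0, 0, 0, 0, 0, 1]], grip_force=50)

```text
t: 15.95
eef_pos: [0.5273, -0.0271, -0.0253]
tool_rot: [-0.001, -0.56, 0.828, -0.0]
contact_force: [-0.1, -0.5, 0.1]
gripper_width: 0.651
```

```bash
python3 - <<'E'
from h import *
p,r,s=tool(); print(p,s["contact_force"],s["gripper_width"]*85)
im=imaging.read_camera("wrist"); cv2.imwrite("pics/w12.png",im[:,:,::-1])
E
```

```text
[ 0.52727323 -0.02710636 -0.02529042] [-0.07180308 -0.51144489  0.1043513 ] 55.33633191340446
```

View pics/w12.png

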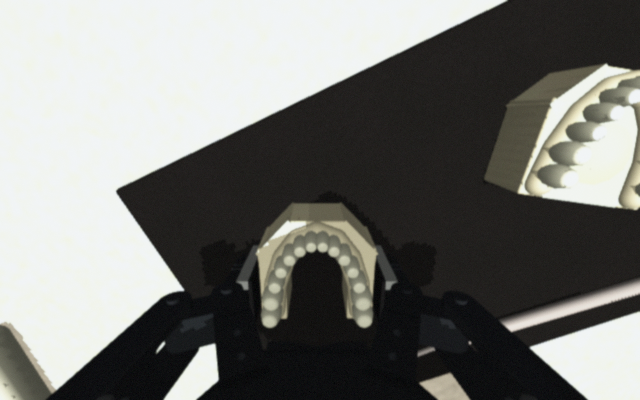

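Gripped at an opening of 55.3 mm, against 56 expected. Now I'll measure the scanner head from the first top and scene pictures.

```bash
cat > scan.py <<'E'
from h import *
T={'BR':(311,53.3),'BL':(247.9,60.6),'FR':(314.2,95.),'FL':(254,101)}
S={'BR':(285,213.3),'BL':(366,213.3),'FR':(289,201.7),'FL':(364,201.7)}
P={}
for k in T:
    P[k],e=tri([ray("top",T[k]),ray("scene",S[k])]); print(k,P[k].round(4),np.round(e,4))
print("wid",np.linalg.norm(P['BR']-P['BL']),np.linalg.norm(P['FR']-P['FL']),"dep",np.linalg.norm(P['BR']-P['FR']),np.linalg.norm(P['BL']-P['FL']))
yv=(P['BL']+P['FL']-P['BR']-P['FR']); yaw=np.degrees(np.arctan2(-yv[0],yv[1]))
d=(P['BR']+P['BL']-P['FR']-P['FL'])/2; print("yaw from width",yaw,"from depth",np.degrees(np.arctan2(d[1],d[0])),"pitch",np.degrees(np.arctan2(d[2],np.hypot(*d[:2]))))
print("top centre",sum(P.values())/4)
E
python3 scan.py
```

```text
BR [0.8114 0.0418 0.3205] [0.0045 0.0045]
BL [0.7951 0.1649 0.3217] [0.0019 0.0019]
FR [0.7368 0.0318 0.2887] [0.0019 0.0019]
FL [0.722  0.1562 0.2908] [0.003 0.003]
wid 0.12417384854887425 0.125216817015329 dep 0.08165962334344873 0.07981021684931268
yaw from width 7.165374388389481 from depth 7.1902691665663205 pitch 22.81419254414569
top centre [0.76633509 0.09865382 0.30542792]
```

Emit:
apply_moves(increments=[[0, 0, -10, 0, 0, 0, 1], [0, 0, -30, 0, 0, 0, 1], [0, 0, -40, 0, 0, 0, 1], [0, 0, -40, 0, 0, 0, 1], [0, 0, -40, 0, 0, 0, 1], [0, 10, -30, 0, 0, 0, 1], [0, 10, -30, 0, 0, 0, 1], [0, 0, 0, 0, 0, 0, 1]])

```text
t: 17.0
eef_pos: [0.5078, -0.0189, 0.2057]
tool_rot: [-0.0, -0.561, 0.828, -0.0]
contact_force: [0.6, 0.6, -0.9]
gripper_width: 0.647
```

```bash
cat > goal.py <<'E'
from h import *
ya=np.radians(7.18);pi=np.radians(20)
c,s_=np.cos(ya),np.sin(ya)
xf=np.array([np.cos(pi)*c,np.cos(pi)*s_,np.sin(pi)]);yf=np.array([-s_,c,0]);zf=np.cross(xf,yf)
topc=np.array([.7663,.0987,.3054])
glass=topc-.0425*xf-.0425*zf; focus=glass-.15*xf
Rg=R.from_matrix(np.c_[-yf,-xf,-zf])
a=np.radians(-21.4); d=np.array([np.cos(a),np.sin(a),0])
fr=np.array([.5318,-.0289,.004])+.026*d+[0,0,.036]
ft=yawR(-111.4).inv().apply(fr-np.array([.5273,-.0271,-.0253]))
tcp=focus-Rg.apply(ft)
if __name__=="__main__":
    print("glass",glass,"focus",focus,"front in tool",ft,"tcp",tcp)
    p,r,s=tool(); print(p,s["gripper_width"]*85)
    plan(tcp,Rg,6,1)
    c=cal("wrist"); im=imaging.read_camera("wrist"); cv2.imwrite("pics/w13.png",im[:,:,::-1]); print(proj("wrist",p+r.apply(ft),c))
E
python3 goal.py
```

```text
glass [0.74109811 0.0955252  0.25092721] focus [0.60124952 0.07790781 0.19962419] front in tool [ 3.39549390e-05 -3.08465294e-02 -6.53000000e-02] tcp [0.5946451  0.07711004 0.12771212]
[ 0.5077672  -0.01891603  0.20567764] 54.95919889825325
angle [ 19.5  -5.1 -28.7] dist mm [ 86.9  96.  -78. ]
[-20.2, -7.5, 13.0, 3.26, -0.85, -4.78, 1]
[-19.4, -8.4, 13.7, 3.26, -0.85, -4.78, 1]
[-18.4, -9.2, 14.5, 3.26, -0.85, -4.78, 1]
[-17.4, -9.8, 15.3, 3.26, -0.85, -4.78, 1]
[-16.4, -10.3, 16.1, 3.26, -0.85, -4.78, 1]
[-15.2, -10.7, 17.0, 3.26, -0.85, -4.78, 1]
[314.95020769 232.73436957]
```

View pics/w13.png

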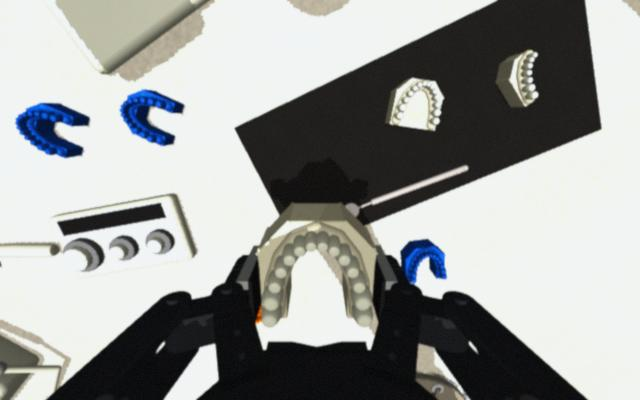

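The wrist view shows the model held squarely, front teeth near (316,236), against a predicted (315,233). Moving to the presentation pose.

Emit:
apply_moves(increments=[[-20, -8, 13, 3.3, -0.9, -4.8, 1], [-19, -8, 14, 3.3, -0.9, -4.8, 1], [-18, -9, 14, 3.3, -0.9, -4.8, 1], [-17, -10, 15, 3.3, -0.9, -4.8, 1], [-16, -10, 16, 3.3, -0.9, -4.8, 1], [-15, -11, 17, 3.3, -0.9, -4.8, 1], [0, 0, 0, 0, 0, 0, 1], [0, 0, 0, 0, 0, 0, 1]])

```text
t: 18.05
eef_pos: [0.5893, 0.0749, 0.1155]
tool_rot: [-0.13, 0.744, -0.646, 0.112]
contact_force: [0.4, 0.0, -0.5]
gripper_width: 0.648
```

```bash
python3 goal.py; python3 - <<'E'
from h import *
for n in("top","scene"):
    im=imaging.read_camera(n); cv2.imwrite(f"pics/{n}14.png",im[:,:,::-1])
E
```

```text
glass [0.74109811 0.0955252  0.25092721] focus [0.60124952 0.07790781 0.19962419] front in tool [ 3.39549390e-05 -3.08465294e-02 -6.53000000e-02] tcp [0.5946451  0.07711004 0.12771212]
[0.58928569 0.07494598 0.11554134] 55.05345827554641
angle [0.2 0.4 0.8] dist mm [ 5.4  2.2 12.2]
[-0.2, -1.6, -1.6, 0.03, 0.07, 0.13, 1]
[-0.2, -1.6, -1.6, 0.03, 0.07, 0.13, 1]
[-0.2, -1.6, -1.6, 0.03, 0.07, 0.13, 1]
[-0.2, -1.6, -1.6, 0.03, 0.07, 0.13, 1]
[-0.2, -1.6, -1.6, 0.03, 0.07, 0.13, 1]
[-0.2, -1.6, -1.6, 0.03, 0.07, 0.13, 1]
[314.78902184 231.68875203]
```

View pics/w13.png

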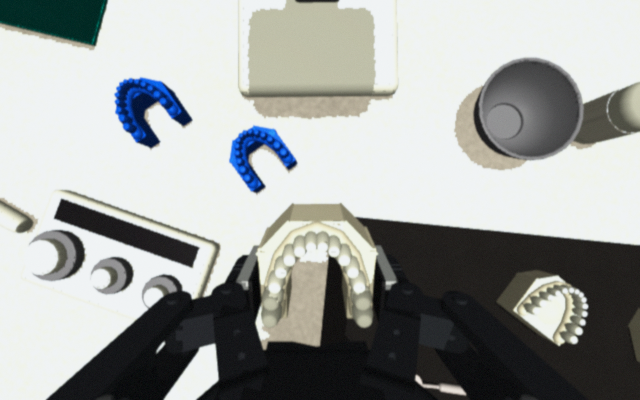

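View pics/top14.png

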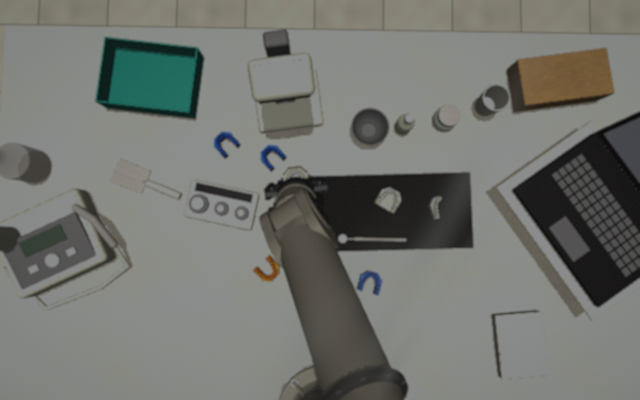

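View pics/scene14.png

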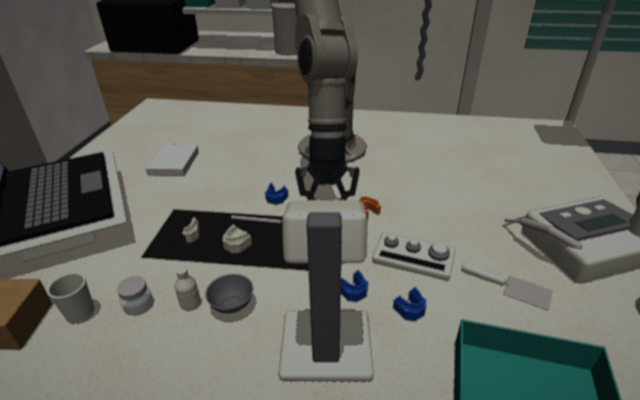

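The pose is aligned: the scanner base plate lies parallel in the wrist view, centred near column 318. I'll tilt up briefly so the wrist camera can see the lens itself and check the focus estimate.

Emit:
apply_moves(increments=[[0, 10, -10, 0, 0, 0, 1], [0, 10, -10, 6, 0, 0, 1], [0, 10, 0, 8, 0, 0, 1], [0, 10, 0, 8, 0, 0, 1], [0, 5, 0, 8, 0, 0, 1], [0, 0, 0, 8, 0, 0, 1], [0, 0, 0, 0, 0, 0, 1], [0, 0, 0, 0, 0, 0, 1]])

```text
t: 19.2
eef_pos: [0.5587, 0.043, 0.1823]
tool_rot: [-0.24, 0.713, -0.622, 0.22]
contact_force: [0.5, 0.0, -1.1]
gripper_width: 0.642
```

```bash
python3 - <<'E'
from goal import *
p,r,s=tool(); print(p,s["q"].round(2),s["gripper_width"]*85)
c=cal("wrist"); im=imaging.read_camera("wrist"); np.savez("pics/w15.npz",im=im,K=c[0],E=c[1]); cv2.imwrite("pics/w15.png",im[:,:,::-1])
print("glass",proj("wrist",glass,c))
for a,b in((.065,.0425),(-.065,.0425),(-.065,-.0425),(.065,-.0425)): print(proj("wrist",glass+a*yf+b*zf,c).round(1))
E
```

```text
[0.55872115 0.04302361 0.18225086] [ 0.55  0.13 -0.82  2.34  1.33  0.17 -2.93] 54.577035199023484
glass [275.4545099 -61.8209347]
[ 139.2 -142.6]
[ 388.4 -135.9]
[360.6 -11.3]
[203.6 -14.7]
```

View pics/w15.png

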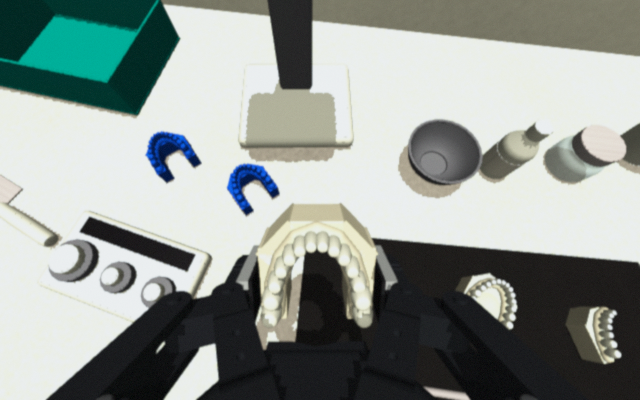

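The head is out of view above, and joints 6 and 7 are near their limits, so I'll back off at once. I'll check the lens by projecting the estimate into the first top picture instead.

```bash
python3 - <<'E'
from goal import *
print("glass top px",proj("top",glass),"crop c:",(proj("top",glass)-[235,20])*4.8)
back=glass+.085*xf
for nm,n,o,sc in(("c","top",(235,20),4.8),("s0c","scene",(265,190),3)):
    im=cv2.imread({"c":"pics/crop_c.png","s0c":"pics/s0c.png"}[nm])
    for b in(glass,back):
        q=[(proj(n,b+a*yf+h*zf)-o)*sc for a,h in((.065,.0425),(-.065,.0425),(-.065,-.0425),(.065,-.0425))]
        cv2.polylines(im,[np.int32(q)],True,(0,0,255) if b is glass else (0,200,0),1)
    cv2.imwrite(f"pics/ov_{nm}.png",im)
plan(tcp,Rg,4,1)
E
```

```text
glass top px [283.63341189  97.91998713] crop c: [233.44037707 374.01593825]
angle [-17.9  -0.6   0.8] dist mm [ 35.9  33.8 -54.4]
[-7.4, 0.4, 16.8, -4.49, -0.16, 0.19, 1]
[-7.4, -0.9, 16.8, -4.49, -0.16, 0.19, 1]
[-7.3, -2.2, 16.7, -4.49, -0.16, 0.19, 1]
[-7.3, -3.5, 16.5, -4.49, -0.16, 0.19, 1]
```

View pics/ov_c.png

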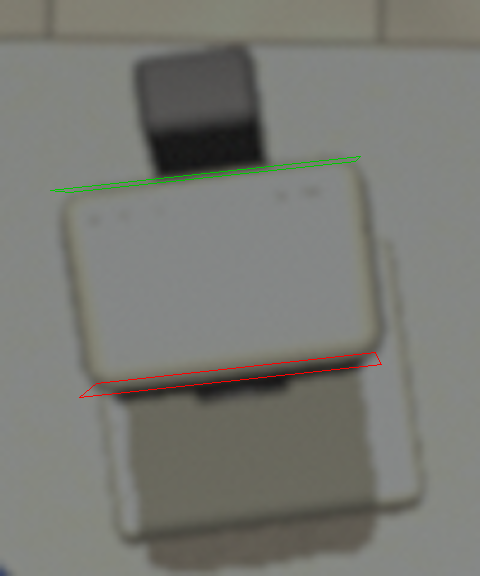

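View pics/ov_s0c.png

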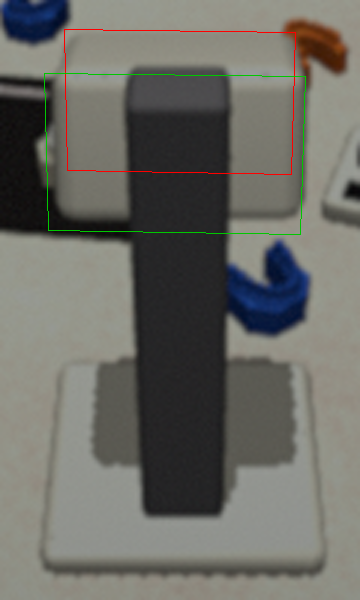

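The overlay box comes out about 5% larger than the head in both views. I'll measure the silhouette edges more carefully and solve for the head's position.

```bash
python3 - <<'E'
from h import *
t=np.load("pics/top0.npy")[:,:,::-1]; s=np.load("pics/scene0.npy")[:,:,::-1]
a=cv2.convertScaleAbs(t[45:110,242:322],alpha=1.5); a=cv2.resize(a,(800,650),interpolation=cv2.INTER_NEAREST)[:600]
for i in range(0,80,10):
    cv2.line(a,(i*10,0),(i*10,599),(0,0,255),1); cv2.line(a,(0,i*10),(799,i*10),(0,0,255),1)
cv2.imwrite("pics/za.png",a)
b=cv2.convertScaleAbs(s[195:270,278:373],alpha=1.5); b=cv2.resize(b,(760,600),interpolation=cv2.INTER_NEAREST)
for i in range(0,95,10):
    cv2.line(b,(i*8,0),(i*8,599),(0,0,255),1); cv2.line(b,(0,i*8),(759,i*8),(0,0,255),1)
cv2.imwrite("pics/zb.png",b)
E
```

```text
(no output)
```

View pics/za.png

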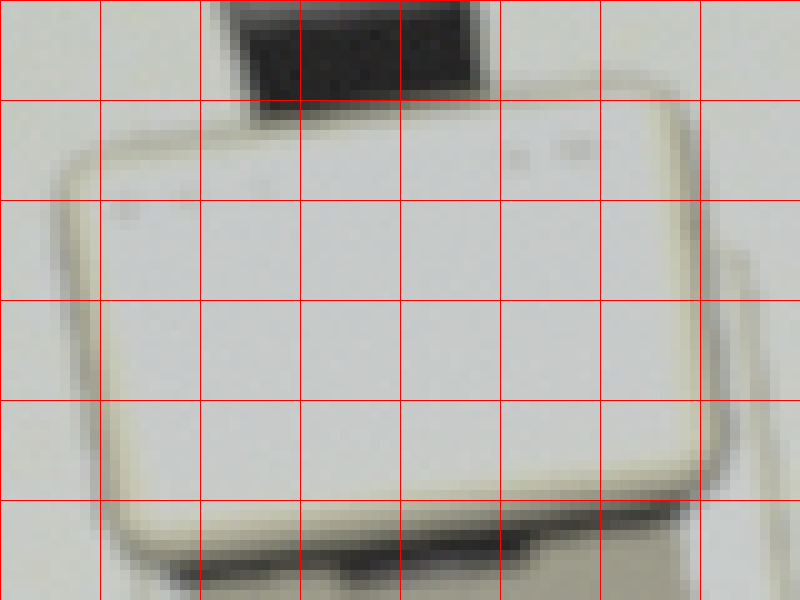

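View pics/zb.png

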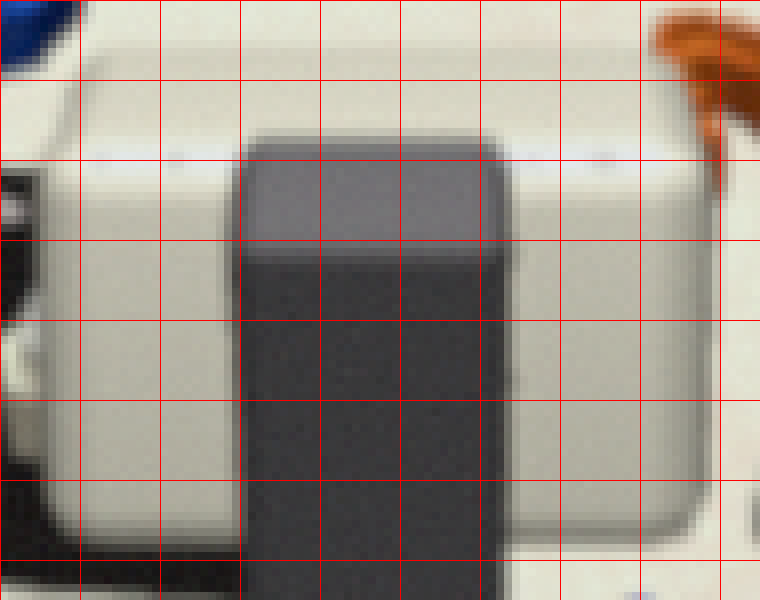

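```bash
cat > fit.py <<'E'
from goal import *
from scipy.optimize import least_squares
import itertools
ta=lambda u,v:(242+u/10-.5,45+v/10-.5); sb=lambda u,v:(278+u/8-.5,195+v/8-.5)
L=[("top",ta(55,200),ta(90,400),(-1,0)),("top",ta(695,150),ta(730,430),(1,0)),("top",ta(150,140),ta(600,75),(0,-1)),("top",ta(180,582),ta(660,522),(0,1)),
("scene",sb(40,300),sb(40,400),(-1,0)),("scene",sb(712,300),sb(712,400),(1,0)),("scene",sb(200,42),sb(500,42),(0,-1)),("scene",sb(200,545),sb(600,545),(0,1))]
C={n:cal(n) for n in("top","scene")}
def res(v,yaw=None):
    ctr=np.array(v[:3]); r=.008; a=v[3]
    x=np.array([np.cos(pi)*np.cos(a),np.cos(pi)*np.sin(a),np.sin(pi)]);y=np.array([-np.sin(a),np.cos(a),0]);z=np.cross(x,y)
    cs=[ctr+i*(.0425-r)*x+j*(.065-r)*y+k*(.0425-r)*z for i,j,k in itertools.product((-1,1),repeat=3)]
    o=[]
    for n,p,q,out in L:
        K,E=C[n]; d=np.subtract(q,p); nn=np.array([d[1],-d[0]])/np.linalg.norm(d); nn*=np.sign(nn@out)
        m=max(nn@proj(n,c,C[n])+r*K[0,0]/((c-E[:3,3])@E[:3,2]) for c in cs)
        o.append(m-nn@((np.array(p)+q)/2))
    return np.array(o)
c0=glass+.0425*xf
f=least_squares(res,[*c0,ya]); print("start res",res([*c0,ya]).round(2)); print("fit",f.x.round(4),f.fun.round(2),"yaw",np.degrees(f.x[3]))
g=f.x[:3]-.0425*xf; print("glass fit",g,"old",glass,"focus",g-.15*xf)
for h in (g,g-.006*xf): print("lens top px",proj("top",h))
f2=least_squares(lambda v:res(v)[[0,1,2,4,5,6,7]],[*c0,ya]);print("no front",f2.x.round(4),f2.fun.round(2))
E
python3 fit.py
```

```text
start res [ 1.64 -0.22  0.02 -0.34  1.74 -0.26 -1.22  3.83]
fit [0.7793 0.1004 0.2691 0.1524] [ 1.35 -0.4  -0.71 -0.32  1.47  0.18  0.79  0.89] yaw 8.733552937676281
glass fit [0.73968638 0.09544638 0.2545898 ] old [0.74109811 0.0955252  0.25092721] focus [0.59983779 0.07782899 0.20328677]
lens top px [283.53947263  98.08420694]
lens top px [283.88665386 100.94566077]
no front [0.7797 0.1005 0.2694 0.1515] [ 1.37 -0.41 -0.43  1.52  0.2   0.78  0.91]
```

The fit agrees with the triangulation within 4 mm and 1.5°. I'll use focus = (0.598, 0.0765, 0.201) and yaw 7.5°.

```bash
cat > goal2.py <<'E'
import goal
from goal import *
focus=np.array([.598,.0765,.201]); ya=np.radians(7.5); c,s_=np.cos(ya),np.sin(ya)
xf=np.array([np.cos(pi)*c,np.cos(pi)*s_,np.sin(pi)]);yf=np.array([-s_,c,0]);zf=np.cross(xf,yf)
Rg=R.from_matrix(np.c_[-yf,-xf,-zf]); tcp=focus-Rg.apply(ft)
p,r,s=tool(); print("tcp",tcp,"now",p,s["q"].round(2),"front err mm",1000*(p+r.apply(ft)-focus),"ang",np.degrees((r.inv()*Rg).magnitude()),s["gripper_width"]*85,np.abs(s["joint_vel"]).max())
E
python3 - <<'E'
from goal2 import *
plan(tcp,Rg,5,1)
E
```

```text
tcp [0.59140014 0.07566536 0.12908794] now [0.55872721 0.04333846 0.18213788] [ 0.55  0.13 -0.82  2.34  1.33  0.17 -2.93] front err mm [-55.11175376 -34.14190817  51.59187228] ang 17.971463199475966 54.93296159104404 0.03211072122311117
angle [-17.9  -0.8   0.5] dist mm [ 32.7  32.3 -53. ]
[-5.7, 0.7, 12.8, -3.59, -0.16, 0.09, 1]
[-5.7, -0.1, 12.8, -3.59, -0.16, 0.09, 1]
[-5.7, -0.9, 12.8, -3.59, -0.16, 0.09, 1]
[-5.6, -1.7, 12.8, -3.59, -0.16, 0.09, 1]
[-5.6, -2.5, 12.6, -3.59, -0.16, 0.09, 1]
```

Emit:
apply_moves(increments=[[-6, 1, 13, -3.6, -0.2, 0, 1], [-6, 0, 13, -3.6, -0.2, 0, 1], [-6, -1, 13, -3.6, -0.2, 0, 1], [-5, -2, 13, -3.6, -0.2, 0, 1], [-5, -2, 12, -3.6, 0, 0, 1], [0, 0, 0, 0, 0, 0, 1], [0, 0, 0, 0, 0, 0, 1], [0, 0, 0, 0, 0, 0, 1]])

```text
t: 20.25
eef_pos: [0.5879, 0.0856, 0.1222]
tool_rot: [-0.122, 0.75, -0.64, 0.111]
contact_force: [-0.2, -0.3, -0.9]
gripper_width: 0.646
```

```bash
python3 - <<'E'
from goal2 import *
plan(tcp,Rg,1,1)
E
```

```text
tcp [0.59140014 0.07566536 0.12908794] now [0.58787181 0.08558998 0.12220781] [ 0.49  0.44 -0.94  2.06  0.79  0.61 -2.36] front err mm [-2.38231086 11.00056965 -7.01510173] ang 1.8689178351177294 54.943220998250744 0.015357266985939977
angle [ 1.  -0.1  1.6] dist mm [ 3.5 -9.9  6.9]
[10.4, -4.0, -5.8, 1.03, -0.05, 1.56, 1]
```

Emit:
apply_moves(increments=[[10, -4, -6, 1, 0, 1.6, 1], [0, 0, 0, 0, 0, 0, 1], [0, 0, 0, 0, 0, 0, 1], [0, 0, 0, 0, 0, 0, 1], [0, 0, 0, 0, 0, 0, 1], [0, 0, 0, 0, 0, 0, 1], [0, 0, 0, 0, 0, 0, 1], [0, 0, 0, 0, 0, 0, 1]])

```text
t: 21.25
eef_pos: [0.5908, 0.0739, 0.1303]
tool_rot: [-0.13, 0.739, -0.651, 0.116]
contact_force: [-0.0, 1.3, -0.1]
gripper_width: 0.646
```

```bash
python3 - <<'E'
from goal2 import *
plan(tcp,Rg,1,1); print(s["contact_force"])
cw=cal("wrist"); print("front pred",proj("wrist",p+r.apply(ft),cw), "origin",proj("wrist",p+r.apply(ft+np.array([0,.026,.036])),cw))
im=imaging.read_camera("wrist"); cv2.imwrite("pics/w16.png",im[:,:,::-1])
im=imaging.read_camera("top"); cv2.imwrite("pics/t16.png",cv2.resize(im[20:240,220:460,::-1],(655,600),interpolation=cv2.INTER_CUBIC))
print("front top px",proj("top",p+r.apply(ft)),(proj("top",p+r.apply(ft))-[220,20])*2.727)
E
```

```text
tcp [0.59140014 0.07566536 0.12908794] now [0.59079442 0.07385501 0.13034353] [ 0.52  0.42 -0.94  2.07  0.78  0.59 -2.36] front err mm [-0.75522005 -1.69974061  1.26778748] ang 0.2910766305689044 54.94873682537505 0.002286361262875817
angle [-0.1 -0.2 -0.2] dist mm [ 0.6  1.8 -1.3]
[-1.7, -0.3, 1.5, -0.11, -0.2, -0.18, 1]
[-0.02751123  1.25513397 -0.09486987]
front pred [314.94851958 231.77476053] origin [315.332056   247.80858295]
front top px [293.25205773 168.10372913] [199.75836143 403.87886933]
```

View pics/w16.png

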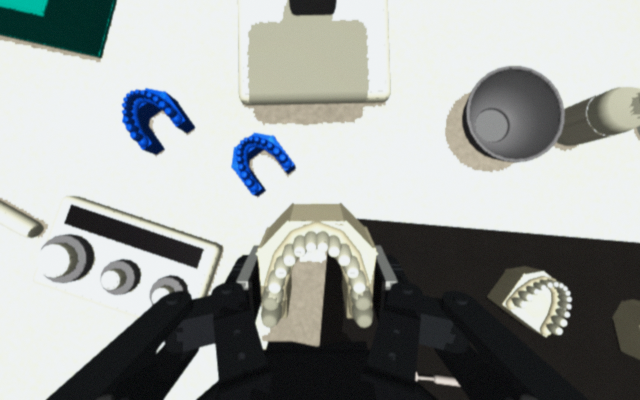

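View pics/t16.png

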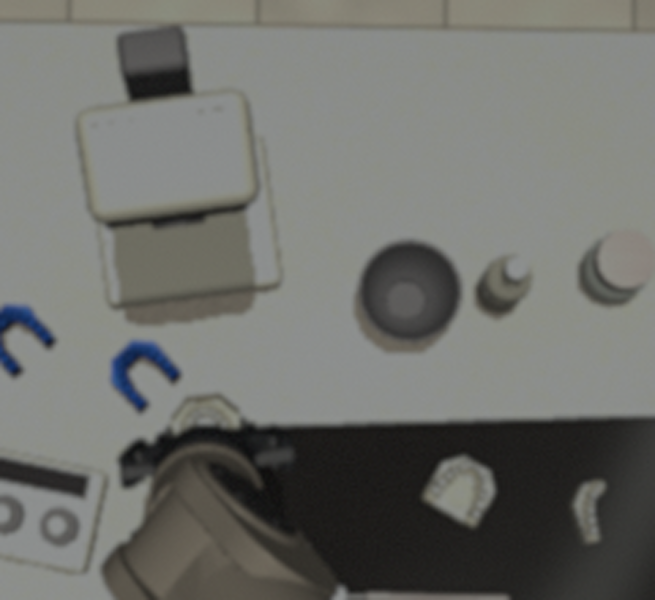

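The top view shows the front teeth at crop (204,402), against a predicted (200,404), about 3 mm towards -y. I'll make one small correction, then hand in.

Emit:
apply_moves(increments=[[-3, 0, 1, 0, 0, 0, 1], [0, 0, 0, 0, 0, 0, 1], [0, 0, 0, 0, 0, 0, 1], [0, 0, 0, 0, 0, 0, 1], [0, 0, 0, 0, 0, 0, 1], [0, 0, 0, 0, 0, 0, 1], [0, 0, 0, 0, 0, 0, 1], [0, 0, 0, 0, 0, 0, 1]])

```text
t: 22.35
eef_pos: [0.5908, 0.0771, 0.1294]
tool_rot: [-0.13, 0.739, -0.651, 0.116]
contact_force: [0.3, -0.2, -0.2]
gripper_width: 0.644
```

```bash
python3 - <<'E'
from goal2 import *
e=np.linalg.norm(p+r.apply(ft)-focus)
if e<.007: print(bot.hand_in())
else: print("not handed",e)
E
```

```text
tcp [0.59140014 0.07566536 0.12908794] now [0.59077662 0.07711103 0.12935589] [ 0.51  0.42 -0.94  2.07  0.78  0.59 -2.38] front err mm [-0.77867129  1.5558374   0.28065914] ang 0.2910421659704842 54.742352120792795 0.00202867148596045
the job is handed in; nothing more can be done
None
```

I pressed the big key and then the end key, picked up the open plaster lower-jaw model, and handed in at about 22 s while holding it in front of the lens. `hand_in` reports no verdict, so the result itself is unconfirmed.

- **Keys:** I pressed the keys one at a time. Each one bottomed out under the finger and showed as down in the scene picture. The middle key was not touched.
- **Model:** It is gripped by its side walls at about 55 mm opening, and the arm is still. By my estimate the middle of its front teeth is within 2 mm of my computed focus point and the axes within 0.3° of target. The other two models were not touched and looked in place.

Checks that disagreed or failed:
- **Finger tips:** They stood about 29 mm behind the reported TCP. I found the key contact by feel and corrected for it in the grasp.
- **Focus point:** I never saw the lens glass directly, because the tilt-up look failed when joint 6 reached its limit. The focus point comes from the scanner head's outline in the top and scene views. Two estimates of it differed by about 4 mm and 1.5° in heading, and I allowed about 3 mm for the lens standing out from the head.
- **Final top view:** It put the teeth about 3 mm to one side of the prediction, and I corrected for that before handing in.

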